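# Find the heavy side of the tube mixer drum

### The job

Get the hand-cranked tube mixer ready for balancing: first hang the basket of balance clips by its handle on the hook and let go of it. Then take the crank of the drum, turn the drum at least half a turn on from where it stood to feel which side is heavy (nothing shows it from outside), bring the heavy side straight down and finish while still gripping the crank and holding the drum still there, so that the light side is on top for the clips. Leave the other things on the bench where they stand.

Things in the scene. Friction and masses are not known exactly. Their poses are not given: they have to be found in the camera images.
- basket: Loose open aluminium basket, 85 (x) by 130 (y) by 45 high, walls 3, about 0.22 kg, small grey clips fixed inside. Over it a rigid steel handle: a round bar, 10 diameter, level along the basket's y, its axis 130 above the underside, on uprights (10 diameter) at y = -62 and +62. Bar to basket rim: 80 clear. Origin: centre of the underside, z up.
- bail (a point): Middle of the basket's handle bar, on the bar's axis, 130 above the basket's underside; axes as the basket. The hook will carry this middle, so grip the bar about 32 to one side of it (along y).
- hook: Fixed steel hook stand: base disc 100 across, 12 high; post 16 across, 205 high; one upturned hook of 8 diameter bar along the stand's own -x. Origin: centre of the underside, z up. The arm leaves the post at 191 high, slopes into a trough (flat from x = -64 to -78, bar axis 175 high) and turns up to its tip at x = -96, whose top is 205 high.
- hook_seat (a point): Where the middle of the handle bar (its axis) lies once hung: in the trough, x = -71 from the post, 184 high; axes as the hook stand. The hung bar runs along this frame's y, either way round. To hang it, bring the bar in over the tip from -x at about 58 above this seat (the hook then passes between bar and rim), then lower it.
- hub (a point): Fixed point of the mixer: where the drum's level axle meets its front face, 175 above the bench. Axes of the mixer stand: -x points out of the front face, along the axle towards the crank's end; y level; z up.
- mixer: Fixed mixer stand; axes as hub. It carries the white drum, 156 across, 55 thick, with 12 equal grey clips round the rim (to 89 radius). Behind the drum a white pedestal; below it a base plate 14 high that reaches 40 in front of the drum's face and 85 to each side. Origin: on the bench, 30 behind the drum's face, below the axle.
- drum (a joint): Angle of the drum, rad, without limits: at 0 the crank is straight above the axle; it grows clockwise as seen facing the drum's front (the crank's side). The crank's axis lies at hub + 55 mm * (0, -sin(angle), cos(angle)) in the axes of hub. The drum hides an off-centre weight, 0.2 to 0.27 N m when level with the axle, each time in another direction, unrelated to the crank.
- crank_grip: The black round crank grip, a free-rolling sleeve 18 diameter, 88 long, parallel to the axle, from 15 to 103 in front of the drum's face. It rolls on its pin, so fingers that pinch it need not turn with it. Origin: on its axis, 30 behind the drum's face. Its angle about its own axis means nothing. While it is held at rest, friction may carry up to its full amount either way.
- crank (a point): Point to grip on the crank sleeve's axis, 70 in front of the drum's face, 55 off the axle. Dry friction in the axle (0.29 N m) keeps the drum wherever it is left, so turning takes 0.3 to 11 N here: most where the heavy side rises level with the axle, least where it sinks there, the mean where it is straight down (the push then growing as the turn goes on) or straight up (then falling).
- beaker: Bystander: open glass beaker, 72 across, 85 high (mm). Leave it. Origin: centre of its underside.
- reagent: Bystander: amber bottle, 68 across, 150 high (mm). Leave it. Origin: centre of its underside.
- jar: Bystander: small white jar, 48 across, 55 high (mm). Leave it. Origin: centre of its underside.
- dish: Bystander: white evaporating dish, 80 across, 25 high (mm). Leave it. Origin: centre of its underside.
- rack: Bystander: white tube rack, 60 x 130 x 50 (mm). Leave it. Origin: centre of its underside.
- spatula: Bystander: metal spatula lying flat, 190 long (mm). Leave it. Origin: centre of its underside.
- soap: Bystander: green bottle, 60 across, 140 high (mm). Leave it. Origin: centre of its underside.
Things that resemble listed ones, but are neither listed nor needed, are in the scene too. What is shaped like the basket but red is not meant.

How it is judged:
By the outcome, as a careful person would: the job done as asked, in the order asked, and still so for the second after the job is handed in, while the arm keeps its last pose, push and grip.
It also fails if it takes over 72 s, if anything falls off the work surface, if the arm or the gripper's body presses on something with over 40 N, if the wrist force passes 120 N, or if a joint passes its speed limit or range.

### The arm

A 7-joint arm with a two-finger parallel gripper is mounted at the origin on the work surface. World frame = base frame: x ahead of the robot, y to its left, z up, the work surface at z = 0. Lengths are in mm, angles in degrees, forces in N, time in s.
With the tool pointing down it reaches from about 425 to 950 mm from the base axis. Payload 4.7 kg.
Tool frame: the origin (TCP) lies at the very end of the fingers, on their centre line; the grasp point (between the pads) lies 19 mm behind it (r.pinch_z is the distance from the TCP to the grasp point, in mm); z points along the fingers, x is the direction in which the jaws open and shut, and the axes are right-handed (so a half turn about z gives the same grasp; the last joint's range is limited). The gripper opens to 87 mm and grips with 3 to 60 N. Pads are 19 mm wide; open, the fingers measure 117 mm over their backs; the gripper's body (75 mm by 190 mm) begins 51 mm behind the grasp point.
Start: joints at [71.568, 26.849, -2.785, 87.806, 1.381, 65.374, -4.715], TCP at [194.875, -646.276, 222.573] pointing down, gripper open.
Joint ranges: [-148.3, 148.3], [-19.14, 114.17], [-79.39, 73.82], [5.75, 140.21], [-59.74, 239.74], [12.07, 113.84], [-152.46, 152.46]. Speed limits (degrees/s): [147.25, 147.25, 180, 180, 180, 180, 180].

### API

Orientations are given as a 3x3 rotation matrix whose columns are the frame's x, y, z axes.
In Python, from cell import r, cams, job gives the robot as it stands. The module is installed in compiled form; this text tells all that it offers.
- The arm moves only by the tool play_rows, never from a script. Its argument "deltas" is one flat list of numbers, 5 for each row, row after row: the shift along the tool's x, y, z in mm, then the turn about the tool's z in rad, then the finger opening in mm, from 0 to 87. A call has 1 to 20 rows; each row is the pose to reach, as a shift and turn from the pose commanded when the call began, along the tool's axes at that moment; what a row does not reach only later rows make up. A row lasts 1/10 s, in which the tool goes at most 50 mm and 8.59 degrees, less where a joint would pass 70% of its speed; a pose out of reach is approached as far as the arm can. A call with a gripper value outside its range is refused whole. The fingers move at their own pace and stop on an object; "force" is the grip in N (left out, the last holds). Time passes only in rows, so rows that repeat a pose let the fingers close. It gives the time, the measured TCP pose, the force and the opening at its end, in the units of the state.
- r.get_state(): the state, without advancing time (a new reading comes with each control period).
- cams.camera(name): name is "side" or "top" or "wrist"; returns the picture (420x560x3 uint8, red, green, blue); there is no depth.
- cams.calibration(name): a dict with "mtx" (3x3 intrinsics, pixels), "dist_coeffs" ([k1, k2, p1, p2, k3] as OpenCV has them; the pictures are not rectified), "R" (3x3) and "t" (3): a world point X has camera coordinates R X + t; the wrist camera has in their place "tool_from_camera" (4x4, takes a point from camera to tool coordinates, whose origin is the TCP and whose axes are the tool frame's). Camera axes: x right, y down, z forward; pixel columns grow to the right and rows downward; lengths in mm; the calibration is good to about 2 mm. A picture is of the moment at which its call begins: read the wrist's pose just before it. calibration takes no time and is no camera call.
- job.sign_off(): hands the job in, once; it reports no verdict.
The state is a dict: "clock": time; "joints": joint angles; "qvel": joint speeds; "effort": joint torques, N m; "tcp_pos": TCP position; "tcp_rot": TCP orientation; "ft_force": force on the tool from outside, world axes, zero at the start; "ft_torque": the same for the moment, N m; "opening": finger opening in mm.
Only numpy, scipy, OpenCV 4.12 (cv2) and the standard library are available. Lean on these libraries where they do the work, as an engineer would, in place of code of your own. Each camera call takes 0.05 s, during which the arm holds its last target.

## Working session

There is one attempt and no reset: what is moved stays moved. The work goes in short steps, Python scripts to look and compute and a tool call to move; the robot and the scene stay as the last step left them, time stands still between calls to the robot, and variables do not carry over. Pictures are saved under pics/ and viewed, and the job is handed in when it is done.

Besides the shell and the picture viewer there is one more tool, called after "Emit:" in YAML: its name, and indented under it one key for each argument. play_rows: Moves the arm, as the interface text tells. Its arguments: {"type":"object","properties":{"deltas":{"type":"array"},"force":{"type":"number"}},"required":["deltas"]}

```bash
mkdir -p pics; python3 - <<'E'
from cell import r,cams,job
import cv2,numpy as np
s=r.get_state();print({k:np.round(v,3).tolist() for k,v in s.items()}, r.pinch_z)
for n in ["side","top","wrist"]:
    im=cams.camera(n);cv2.imwrite(f"pics/{n}0.png",im[:,:,::-1]);c=cams.calibration(n);print(n,{k:np.round(v,4).tolist() for k,v in c.items()})
E
```

```text
{'clock': 0.0, 'joints': [71.567, 26.898, -2.786, 87.876, 1.381, 65.373, -4.714], 'qvel': [0.056, 0.023, -0.02, 0.022, 0.03, 0.044, -0.04], 'effort': [0.001, -50.797, -0.08, -23.615, -0.061, 0.038, 0.0], 'tcp_pos': [194.695, -645.675, 221.481], 'tcp_rot': [[0.289, -0.957, -0.001], [-0.957, -0.289, 0.002], [-0.002, 0.0, -1.0]], 'ft_force': [1.017, -1.055, -0.385], 'ft_torque': [0.009, 0.028, -0.042], 'opening': 87.218} 18.700000000000003
side {'mtx': [[449.9796, 0.0, 278.5951], [0.0, 449.9796, 209.0499], [0.0, 0.0, 1.0]], 'dist_coeffs': [-0.0902, 0.0, 0.0, 0.0, 0.0], 'R': [[-0.7918, -0.6104, -0.0233], [-0.3255, 0.4538, -0.8296], [0.5169, -0.6492, -0.5579]], 't': [402.634, 305.9812, 1037.6528]}
top {'mtx': [[475.5049, 0.0, 278.1463], [0.0, 475.5049, 206.2343], [0.0, 0.0, 1.0]], 'dist_coeffs': [-0.1568, 0.0, 0.0, 0.0, 0.0], 'R': [[-0.0063, -1.0, -0.0063], [-0.9984, 0.0066, -0.056], [0.0561, 0.0059, -0.9984]], 't': [0.6864, 507.5272, 1392.8722]}
wrist {'mtx': [[360.0174, 0.0, 277.5962], [0.0, 360.0174, 212.507], [0.0, 0.0, 1.0]], 'dist_coeffs': [-0.0739, 0.0, 0.0, 0.0, 0.0], 'tool_from_camera': [[1.0, 0.0002, 0.0001, 0.5722], [-0.0002, 0.9674, 0.2533, -68.653], [0.0, -0.2533, 0.9674, -162.9647], [0.0, 0.0, 0.0, 1.0]]}
```

View pics/side0.png

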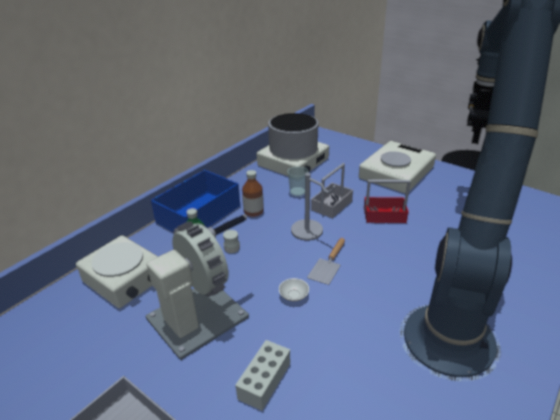

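View pics/top0.png

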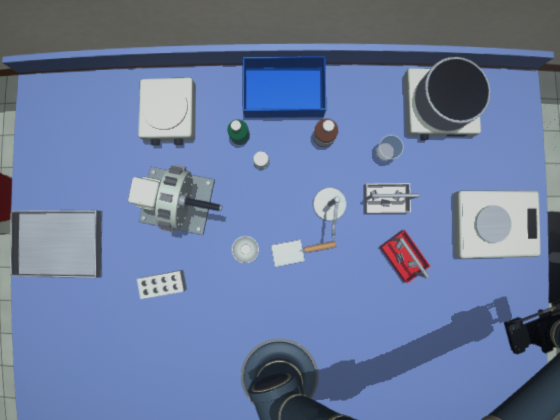

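View pics/wrist0.png

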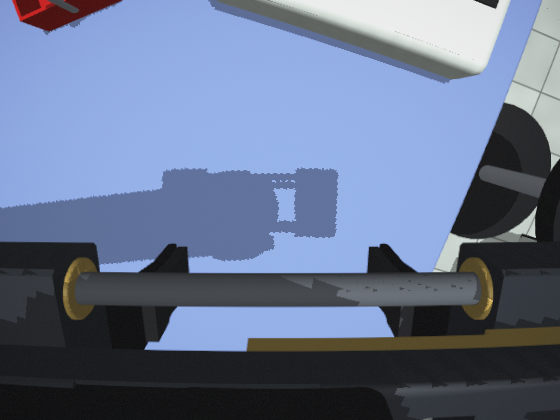

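```bash
python3 - <<'E'
import cv2,numpy as np
t=cv2.imread("pics/top0.png");s=cv2.imread("pics/side0.png")
cv2.imwrite("pics/t_a.png",cv2.resize(t[170:290,310:450],None,fx=5,fy=5,interpolation=cv2.INTER_CUBIC))
cv2.imwrite("pics/t_b.png",cv2.resize(t[150:250,120:240],None,fx=6,fy=6,interpolation=cv2.INTER_CUBIC))
cv2.imwrite("pics/s_a.png",cv2.resize(s[150:250,280:420],None,fx=5,fy=5,interpolation=cv2.INTER_CUBIC))
cv2.imwrite("pics/s_b.png",cv2.resize(s[200:360,130:260],None,fx=3.7,fy=3.7,interpolation=cv2.INTER_CUBIC))
E
```

```text
(no output)
```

View pics/t_a.png

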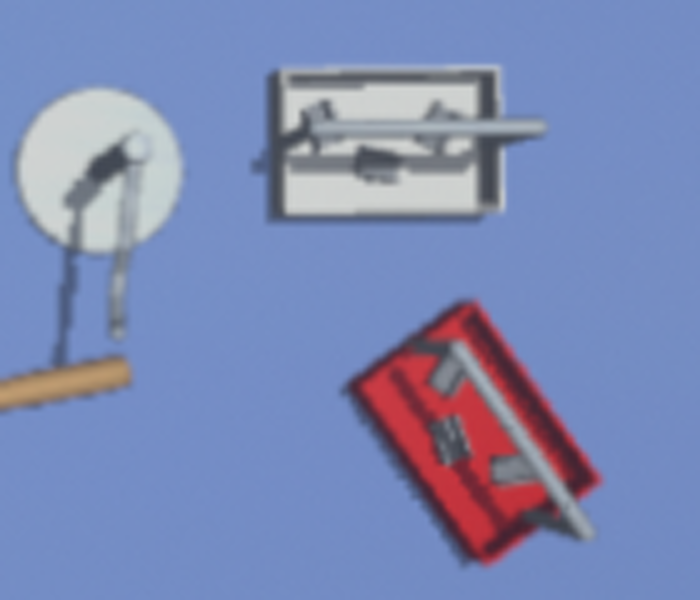

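View pics/t_b.png

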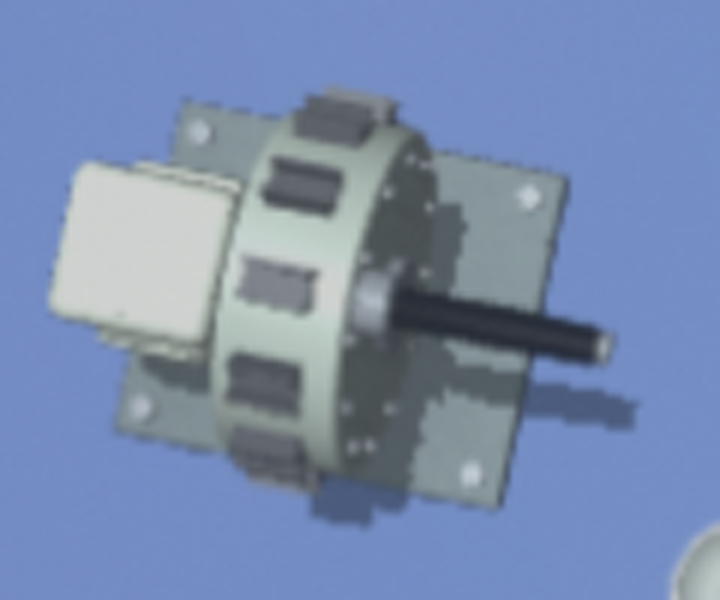

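View pics/s_a.png

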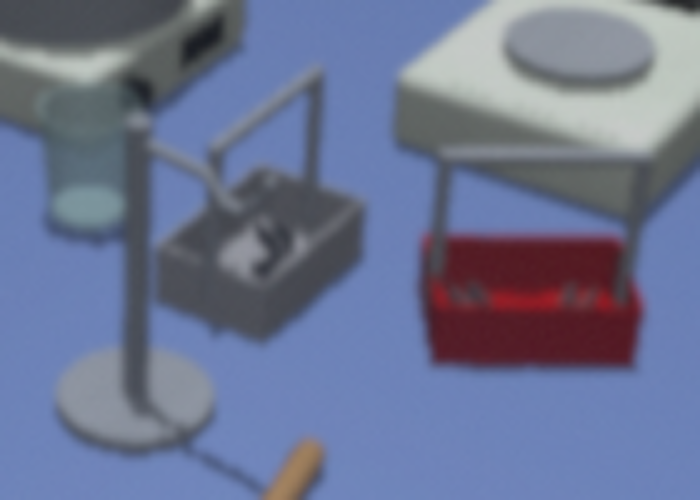

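View pics/s_b.png

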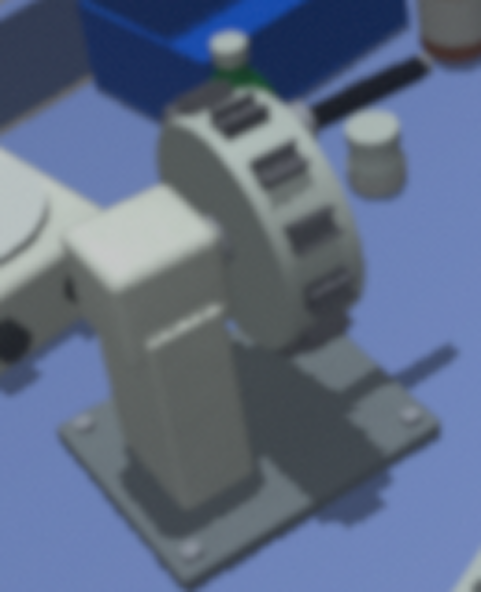

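```bash
cat > h.py <<'E'
import numpy as np,cv2
from cell import r,cams,job
def ray(n,uv,pose=None):
    c=cams.calibration(n);K=np.array(c["mtx"]);d=np.array(c["dist_coeffs"])
    p=cv2.undistortPoints(np.array([[uv]],float),K,d)[0,0];v=np.array([p[0],p[1],1.])
    if n=="wrist":
        T=np.array(c["tool_from_camera"]);R=np.array(pose["tcp_rot"]);
        return R@T[:3,3]+np.array(pose["tcp_pos"]),R@T[:3,:3]@v
    R=np.array(c["R"]);t=np.array(c["t"]);return -R.T@t,R.T@v
def pl(n,uv,z,pose=None):
    o,v=ray(n,uv,pose);return o+v*(z-o[2])/v[2]
def tri(l):
    A=0;b=0;
    for o,v in l:
        v=v/np.linalg.norm(v);P=np.eye(3)-np.outer(v,v);A=A+P;b=b+P@o
    x=np.linalg.solve(A,b);return x,[np.linalg.norm((np.eye(3)-np.outer(v,v)/(v@v))@(x-o)) for o,v in l]
def proj(n,X,pose=None):
    c=cams.calibration(n);K=np.array(c["mtx"]);d=np.array(c["dist_coeffs"])
    if n=="wrist":
        T=np.array(c["tool_from_camera"]);R=np.array(pose["tcp_rot"]);Rc=(R@T[:3,:3]).T;t=-Rc@(R@T[:3,3]+np.array(pose["tcp_pos"]))
    else: Rc=np.array(c["R"]);t=np.array(c["t"])
    return cv2.projectPoints(np.array([X],float),cv2.Rodrigues(Rc)[0],t,K,d)[0][0,0]
def view(n,name,box=None,f=1):
    p=r.get_state();im=cams.camera(n)[:,:,::-1]
    cv2.imwrite(f"pics/{name}_full.png",im)
    if box: x0,y0,x1,y1=box;im=im[y0:y1,x0:x1]
    if f!=1: im=cv2.resize(im,None,fx=f,fy=f,interpolation=cv2.INTER_CUBIC)
    cv2.imwrite(f"pics/{name}.png",im);return p
E
python3 - <<'E'
from h import *
np.set_printoptions(precision=1,suppress=True)
a=lambda u,v:(310+u/5-.4,170+v/5-.4); b=lambda u,v:(120+u/6-.4,150+v/6-.4)
sa=lambda u,v:(280+u/5-.4,150+v/5-.4); sb=lambda u,v:(130+u/3.7-.4,200+v/3.7-.4)
print("bar",pl("top",a(308,128),133),pl("top",a(546,127),133))
print("barside",pl("side",sa(217,151),133),pl("side",sa(320,72),133))
print("disc",pl("top",a(100,170),12),"post",pl("top",a(138,146),205),"tip",pl("top",a(117,330),203))
print("post side", pl("side",sa(137,120),205), "tri",tri([ray("top",a(138,146)),ray("side",sa(137,118))]))
for c in [(187,100),(568,178),(500,507),(117,430)]: print("plate",pl("top",b(*c),14))
print("crank end",tri([ray("top",b(602,345)),ray("side",sb(424,68))]))
print("crank base",tri([ray("top",b(395,304)),ray("side",sb(318,115))]))
for nm,uv,z in [("beaker",(389,149),40),("reag",(326,131),120),("jar",(261,159),55),("dish",(245,250),25),("soap",(238,131),120),("rack",(160,285),50),("spat1",(336,246),5),("spat2",(275,254),2)]: print(nm,pl("top",uv,z))
E
```

```text
bar [ 529.3 -257.2  133. ] [ 529.2 -389.8  133. ]
barside [ 526.2 -254.7  133. ] [ 527.1 -381.3  133. ]
disc [ 514.5 -155.4   12. ] post [ 514.9 -155.3  205. ] tip [ 420.8 -143.5  203. ]
post side [ 517.3 -152.7  205. ] tri (array([ 516.2, -154.2,  206. ]), [np.float64(1.7169322931785105), np.float64(1.716932293178434)])
plate [630.9 381.   14. ]
plate [589.3 187.4  14. ]
plate [426.2 221.   14. ]
plate [465.1 415.1  14. ]
crank end (array([494.7, 143. , 227.3]), [np.float64(0.4706530948255242), np.float64(0.4706530948256409)])
crank base (array([510.1, 227.8, 234.2]), [np.float64(2.1562479103090904), np.float64(2.1562479103090553)])
beaker [ 673.2 -331.2   40. ]
reag [ 709.8 -137.3  120. ]
jar [642.5  45.9  55. ]
dish [379.2  95.2  25. ]
soap [711.5 106.9 120. ]
rack [278.8 341.6  50. ]
spat1 [ 388.5 -173.8    5. ]
spat2 [366.    7.7   2. ]
```

```bash
python3 - <<'E'
from h import *
np.set_printoptions(precision=1,suppress=True)
t=cv2.imread("pics/top0.png");s=cv2.imread("pics/side0.png")
A=cv2.resize(s[0:180,430:560],None,fx=3.3,fy=3.3,interpolation=cv2.INTER_CUBIC)
B=cv2.resize(t[270:420,480:560],None,fx=3.96,fy=3.96,interpolation=cv2.INTER_CUBIC)
cv2.imwrite("pics/grip0.png",np.hstack([A[:590,:],cv2.resize(B,(310,590))[:, :]])*1)
cv2.imwrite("pics/grip0.png",cv2.convertScaleAbs(cv2.imread("pics/grip0.png"),alpha=2.2,beta=10))
a=lambda u,v:(310+u/5-.4,170+v/5-.4)
for p in [(460,348),(590,533)]: print("redbar",pl("top",a(*p),133))
for p in [(345,385),(470,300),(602,480),(485,565)]: print("red",pl("top",a(*p),45))
E
```

```text
redbar [ 408.6 -339.2  133. ]
redbar [ 306.5 -410.8  133. ]
red [ 386.6 -293.4   45. ]
red [ 435.1 -368.1   45. ]
red [ 329.  -445.7   45. ]
red [ 280.8 -375.1   45. ]
```

View pics/grip0.png

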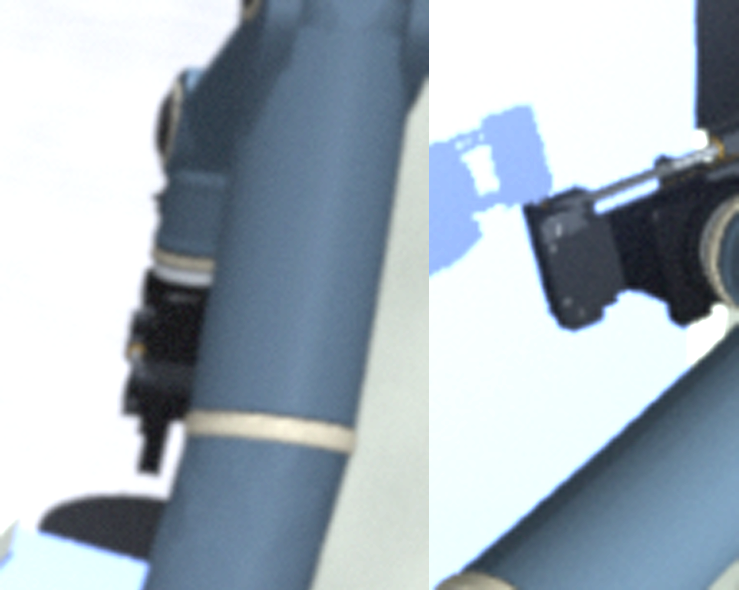

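```bash
cat >> h.py <<'E'
def go(x,y,z,yaw=None):
    "TCP target"
    s=r.get_state();R=np.array(s["tcp_rot"]);d=R.T@(np.array([x,y,z])-s["tcp_pos"])
    y0=np.degrees(np.arctan2(R[1,0],R[0,0]));t=0 if yaw is None else -((yaw-y0+180)%360-180)
    print("delta",np.round(d,1),"turn",round(np.radians(t),4),"deg",round(t,1),"yaw0",round(y0,2),"tcp",np.round(s["tcp_pos"],1),"clk",s["clock"],"F",np.round(s["ft_force"],1),"op",round(s["opening"],1),"j",np.round(s["joints"],0))
E
python3 -c "
from h import *
go(528,-353,250,0)"
```

```text
delta [-184.2 -403.6  -28. ] turn -1.2779 deg -73.2 yaw0 -73.22 tcp [ 194.7 -645.8  221.8] clk 0.15 F [ 0.4 -0.3 -0.4] op 87.0 j [72. 27. -3. 88.  1. 65. -5.]
```

Emit:
play_rows:
  deltas: [-184, -404, -28, -1.278, 70, -184, -404, -28, -1.278, 70, -184, -404, -28, -1.278, 70, -184, -404, -28, -1.278, 70, -184, -404, -28, -1.278, 70, -184, -404, -28, -1.278, 70, -184, -404, -28, -1.278, 70, -184, -404, -28, -1.278, 70, -184, -404, -28, -1.278, 70, -184, -404, -28, -1.278, 70, -184, -404, -28, -1.278, 70, -184, -404, -28, -1.278, 70]
  force: 40

```text
clock: 1.35
tcp_pos: [527.3, -354.9, 250.0]
tcp_rot: [[1.0, -0.003, -0.002], [-0.003, -1.0, -0.001], [-0.002, 0.001, -1.0]]
ft_force: [-0.1, -0.9, -0.9]
opening: 69.8
```

```bash
python3 -c "
from h import *
p=view('wrist','w1')
go(528,-353,250,0)
for X in [(528,-383,135),(528,-321,135),(528,-257,135)]: print(proj('wrist',X,p))
"
```

```text
delta [ 0.9 -2.3  0.1] turn -0.0033 deg -0.2 yaw0 -0.19 tcp [ 527.  -355.3  250.1] clk 1.4 F [-0.   0.  -0.7] op 69.6 j [ 48.  24. -25.  91.  11.  68.  21.]
[278.93289357 240.48194197]
[278.82439847 164.32971442]
[278.6898536  77.4492137]
```

View pics/w1.png

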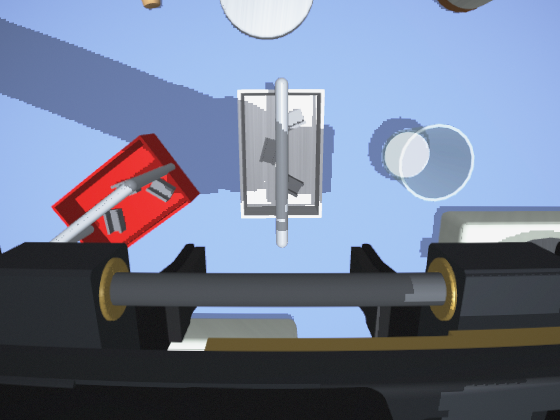

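Emit:
play_rows:
  deltas: [2, 0, 40, 0, 50, 2, 0, 80, 0, 50, 2, 0, 115, 0, 50, 2, 0, 139, 0, 50, 2, 0, 139, 0, 50, 2, 0, 139, 0, 0, 2, 0, 139, 0, 0, 2, 0, 139, 0, 0, 2, 0, 139, 0, 0, 2, 0, 139, 0, 0, 2, 0, 139, 0, 0, 2, 0, 139, 0, 0]
  force: 40

```text
clock: 2.6
tcp_pos: [530.4, -353.6, 111.9]
tcp_rot: [[1.0, -0.0, -0.0], [-0.0, -1.0, -0.0], [-0.0, 0.0, -1.0]]
ft_force: [-1.5, 0.4, 1.5]
opening: 8.6
```

```bash
python3 -c "
from h import *
go(393,-220,285,0)
"
```

```text
delta [-137.5 -133.6 -173.1] turn -0.0 deg -0.0 yaw0 -0.0 tcp [ 530.4 -353.6  111.9] clk 2.6 F [-1.5  0.4  1.5] op 8.6 j [ 46.  32. -23.  98.  15.  53.  17.]
```

Emit:
play_rows:
  deltas: [0, 0, -15, 0, 0, 0, 0, -40, 0, 0, 0, 0, -70, 0, 0, 0, 0, -105, 0, 0, 0, 0, -140, 0, 0, 0, 0, -150, 0, 0, 0, 0, -150, 0, 0, 0, 0, -150, 0, 0]

```text
clock: 3.4
tcp_pos: [529.6, -353.1, 260.0]
tcp_rot: [[1.0, 0.0, -0.002], [0.0, -1.0, 0.001], [-0.002, -0.001, -1.0]]
ft_force: [-0.3, -0.3, -2.3]
opening: 8.5
```

```bash
python3 -c "
from h import *
view('side','s1',(250,100,450,250),3.5)
p=view('wrist','w2')
go(393,-220,255,-7)
"
```

```text
delta [-136.4 -133.1    5. ] turn 0.1222 deg 7.0 yaw0 0.0 tcp [ 529.4 -353.1  259.2] clk 3.5 F [-0.1  1.4 -2.8] op 8.7 j [ 48.  24. -25.  90.  11.  69.  21.]
```

View pics/s1.png

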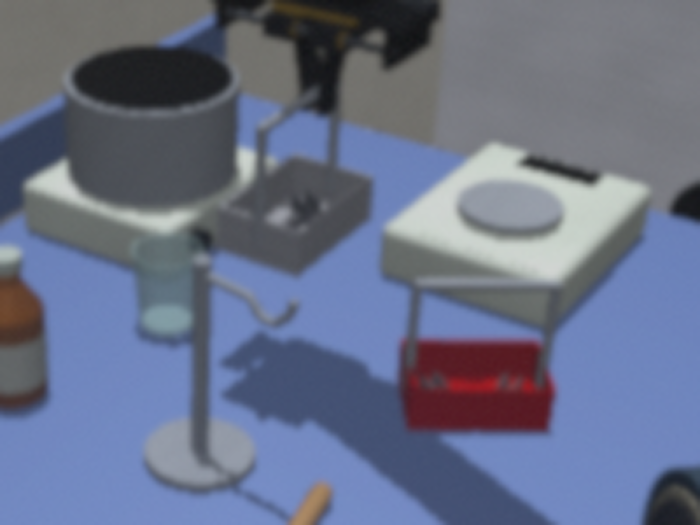

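View pics/w2.png

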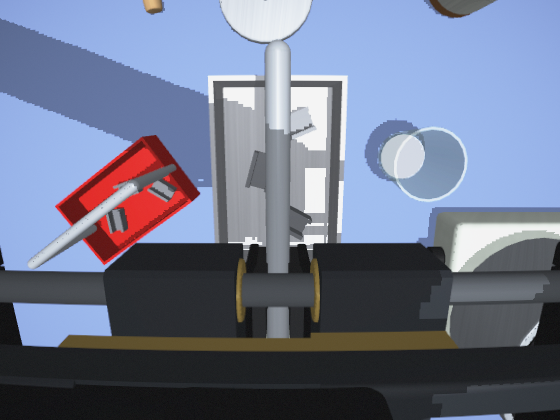

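Emit:
play_rows:
  deltas: [-25, -25, 5, 0.02, 0, -55, -54, 10, 0.05, 0, -90, -88, 10, 0.08, 0, -120, -117, 10, 0.11, 0, -136, -133, 10, 0.122, 0, -136, -133, 10, 0.122, 0, -136, -133, 10, 0.122, 0, -136, -133, 10, 0.122, 0]

```text
clock: 4.3
tcp_pos: [395.1, -220.9, 251.0]
tcp_rot: [[0.993, -0.122, -0.0], [-0.122, -0.993, 0.001], [-0.001, -0.001, -1.0]]
ft_force: [0.1, -0.4, -0.8]
opening: 8.7
```

```bash
python3 -c "
from h import *
np.set_printoptions(precision=1,suppress=True)
print(tri([ray('top',(333,235.6)),ray('side',(333.5,185.7))]))
view('side','s2',(250,100,450,250),3.5)
view('top','t2',(300,150,460,270),4.5)
p=view('wrist','w3')
go(393,-172,223.5,-7)
print(proj('wrist',(515,-155,205),p),proj('wrist',(421,-143,205),p))
"
```

```text
(array([ 421.4, -143.2,  202.6]), [np.float64(0.720144344564157), np.float64(0.7201443445642168)])
delta [ -8.  -48.2  27.6] turn 0.0001 deg 0.0 yaw0 -7.0 tcp [ 395.1 -220.9  251. ] clk 4.45 F [ 0.8 -0.3 -1.6] op 9.1 j [ 50.   6. -28. 113.   3.  62.  14.]
[472.1  99.9] [306.6  96.4]
```

View pics/s2.png

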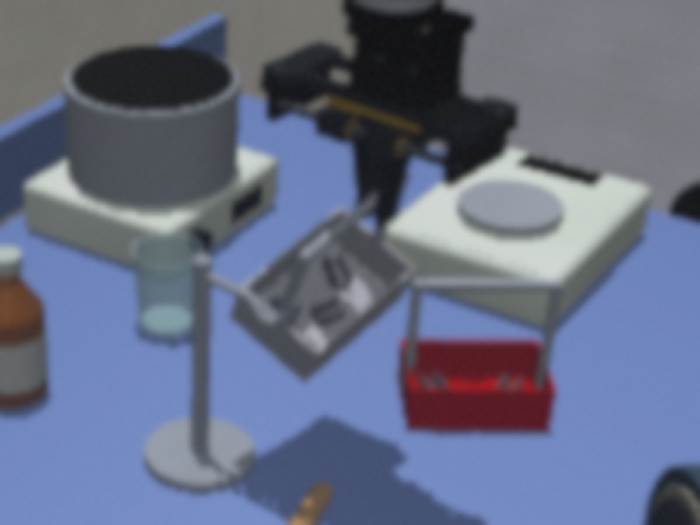

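View pics/t2.png

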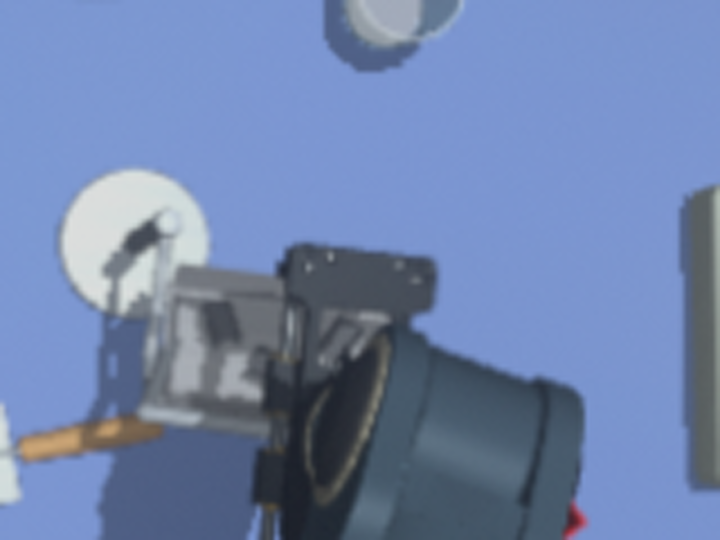

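View pics/w3.png

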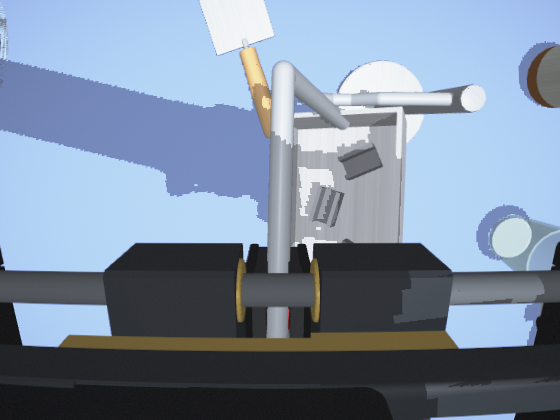

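```bash
python3 -c "
from h import *
np.set_printoptions(precision=1,suppress=True)
p=r.get_state()
print(pl('wrist',(283,65),270,p), pl('wrist',(345,124),200,p),pl('wrist',(402,110),180,p),pl('wrist',(402,110),210,p),pl('wrist',(345,124),180,p))
w=cv2.imread('pics/w3_full.png')[40:150,240:500]
cv2.imwrite('pics/w3z.png',cv2.resize(w,None,fx=3,fy=3,interpolation=2))
"
```

```text
[ 408.  -133.7  270. ] [ 442.  -160.7  200. ] [ 482.4 -156.7  180. ] [ 472.4 -156.3  210. ] [ 445.5 -161.3  180. ]
```

View pics/w3z.png

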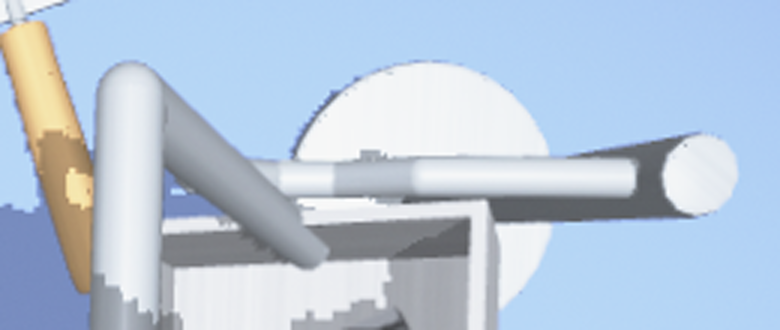

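```bash
python3 -c "
from h import *
w=cv2.imread('pics/s2_full.png')[145:215,300:375]
cv2.imwrite('pics/s2z.png',cv2.resize(w,None,fx=8,fy=8,interpolation=2))
"
```

```text
(no output)
```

View pics/s2z.png

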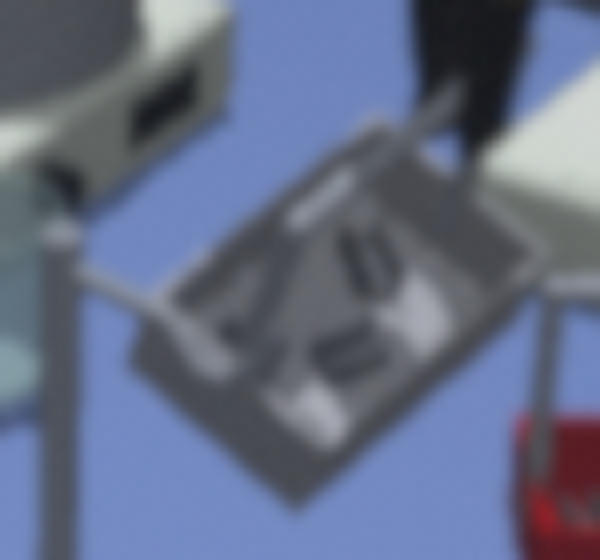

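```bash
python3 -c "
from h import *
np.set_printoptions(precision=1,suppress=True)
p=r.get_state()
s=lambda u,v:(300+u/8-.4,145+v/8-.4)
print('barend',tri([ray('wrist',(283,70),p),ray('side',s(288,232))]))
print('upr bottom',tri([ray('wrist',(345,125),p),ray('side',s(235,335))]))
print('corner+x+y',tri([ray('wrist',(402,111),p),ray('side',s(160,297))]))
print('corner-x+y low', pl('side',s(295,420),150))
print(proj('side',(452,-147,175)),proj('side',(421,-143,205)))
"
```

```text
barend (array([ 409.6, -132.3,  249.4]), [np.float64(1.410744782036779), np.float64(1.4107447820368202)])
upr bottom (array([ 446.1, -161.4,  182.2]), [np.float64(1.1466207589638349), np.float64(1.146620758963911)])
corner+x+y (array([ 478.1, -157.6,  189.5]), [np.float64(1.114763374926913), np.float64(1.1147633749268036)])
corner-x+y low [ 426.  -169.8  150. ]
[324.8 190.3] [333.9 185. ]
```

```bash
python3 -c "
from h import *
go(529,-345,200,0)
"
```

```text
delta [148.  106.9  50.8] turn -0.1221 deg -7.0 yaw0 -7.0 tcp [ 395.1 -220.9  251. ] clk 4.45 F [ 0.8 -0.3 -1.6] op 9.1 j [ 50.   6. -28. 113.   3.  62.  14.]
```

Emit:
play_rows:
  deltas: [0, 12, 0, 0, 0, 0, 30, -10, 0, 0, 5, 50, -20, -0.01, 0, 20, 68, -20, -0.02, 0, 40, 82, -20, -0.04, 0, 65, 94, -20, -0.06, 0, 90, 102, -10, -0.08, 0, 113, 107, 0, -0.1, 0, 133, 107, 15, -0.122, 0, 144, 107, 30, -0.122, 0, 148, 107, 45, -0.122, 0, 148, 107, 51, -0.122, 0, 148, 107, 51, -0.122, 0]

```text
clock: 5.75
tcp_pos: [526.7, -344.6, 199.1]
tcp_rot: [[1.0, -0.0, -0.003], [-0.0, -1.0, 0.001], [-0.003, -0.001, -1.0]]
ft_force: [0.1, -0.3, -2.7]
opening: 8.7
```

```bash
python3 -c "
from h import *
view('side','s3',(250,100,450,250),3.5)
go(529,-345,112,0)
"
```

```text
delta [ 1.8  0.2 88.3] turn -0.0006 deg -0.0 yaw0 -0.04 tcp [ 527.3 -344.9  200.3] clk 5.8 F [-0.1  0.4 -2. ] op 8.9 j [ 47.  26. -24.  95.  12.  62.  19.]
```

View pics/s3.png

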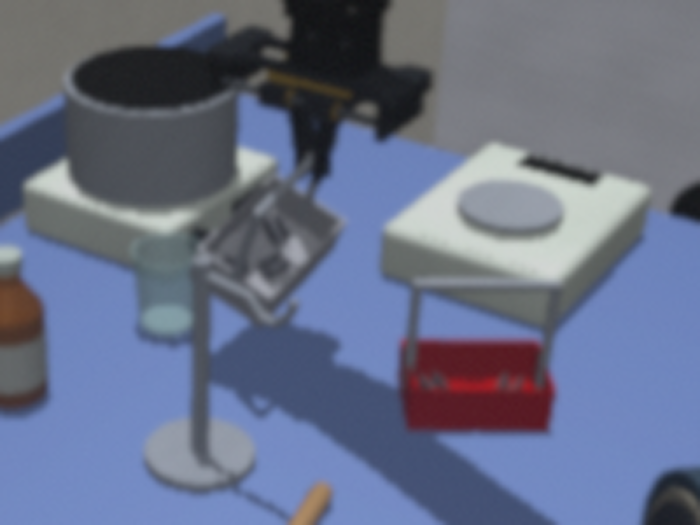

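Emit:
play_rows:
  deltas: [1, 0, 20, 0, 0, 1, 0, 42, 0, 0, 1, 0, 58, 0, 0, 1, 0, 64, 0, 0, 1, 0, 64, 0, 0, 1, 0, 66, 0, 13, 1, 0, 68, 0, 16, 1, 0, 72, 0, 18, 1, 0, 78, 0, 18, 1, 0, 84, 0, 18, 1, 0, 84, 0, 18, 1, 0, 84, 0, 18]
  force: 20

```text
clock: 7.0
tcp_pos: [529.2, -344.6, 116.1]
tcp_rot: [[1.0, 0.0, -0.001], [0.0, -1.0, 0.0], [-0.001, -0.0, -1.0]]
ft_force: [-0.3, 0.2, -0.9]
opening: 17.5
```

```bash
python3 -c "
from h import *
view('side','s4',(250,100,450,250),3.5)
view('wrist','w4')
go(529,-345,112,0)
"
```

```text
delta [-0.5  0.3  4.6] turn 0.0001 deg 0.0 yaw0 0.01 tcp [ 529.5 -344.7  116.6] clk 7.1 F [ 0.2  1.3 -0.7] op 18.1 j [ 46.  31. -23.  99.  15.  53.  17.]
```

View pics/s4.png

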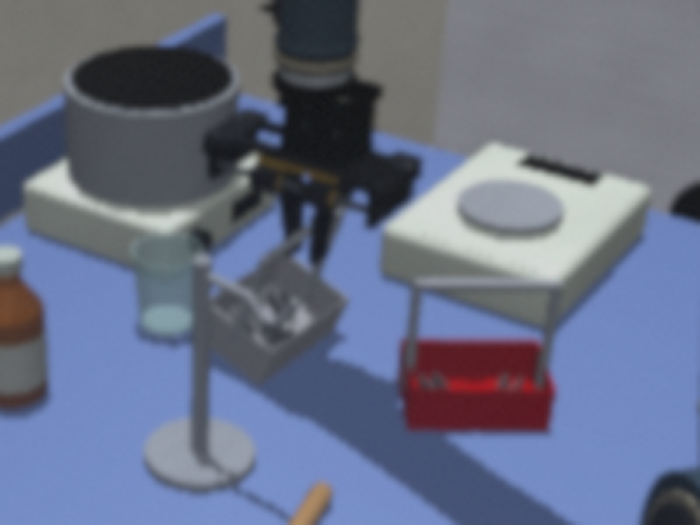

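View pics/w4.png

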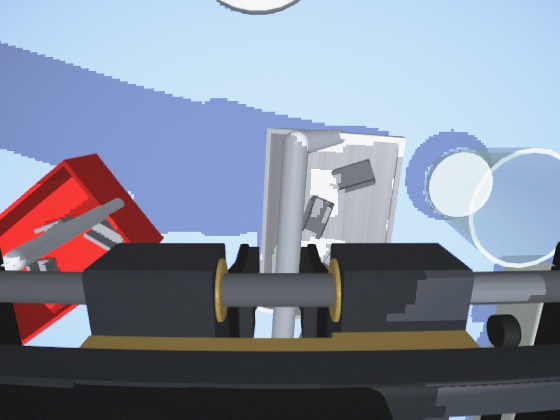

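Emit:
play_rows:
  deltas: [0, 0, 0, 0, 24, 0, 0, 0, 0, 32, 0, 0, 0, 0, 42, 0, 0, 0, 0, 55, 0, 0, 0, 0, 70, 0, 0, 0, 0, 70, 0, 0, 0, 0, 70, 0, 0, 0, 0, 70]

```text
clock: 7.9
tcp_pos: [529.5, -344.7, 116.6]
tcp_rot: [[1.0, 0.0, 0.0], [0.0, -1.0, -0.0], [0.0, 0.0, -1.0]]
ft_force: [-0.4, 1.0, -1.0]
opening: 67.6
```

```bash
python3 -c "
from h import *
view('side','s5',(250,100,450,250),3.5)
view('wrist','w5')
go(529,-345,112,0)
"
```

```text
delta [-0.5  0.3  4.6] turn 0.0 deg 0.0 yaw0 0.0 tcp [ 529.5 -344.7  116.6] clk 8.0 F [ 0.7 -1.1 -0.4] op 69.0 j [ 46.  31. -23.  99.  15.  53.  17.]
```

View pics/s5.png

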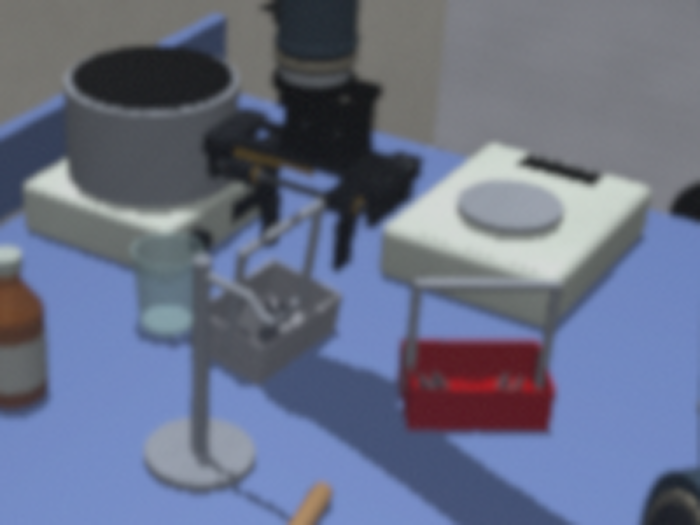

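View pics/w5.png

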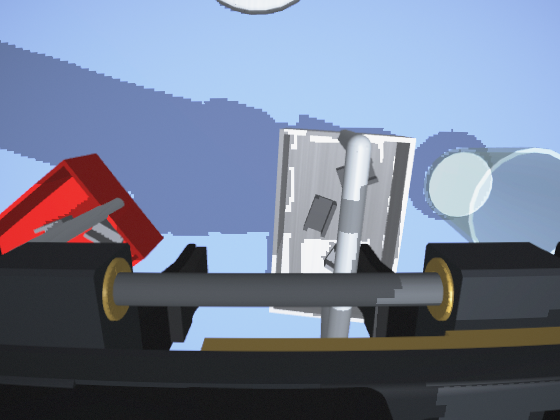

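```bash
python3 -c "
from h import *
np.set_printoptions(precision=1,suppress=True)
p=r.get_state()
for uv,z in [((358,146),133),((347,240),133),((337,320),133),((280,130),45),((415,139),45),((392,322),45),((270,310),45)]: print(pl('wrist',uv,z,p))
for uv in [(329-.4,0)]: pass
s=lambda u,v:(250+u/3.5-.4,100+v/3.5-.4)
print(pl('side',s(322,203),133),pl('side',s(240,252),133))
"
```

```text
[ 562.  -287.2  133. ]
[ 559.4 -327.1  133. ]
[ 556.9 -366.   133. ]
[ 530.9 -283.5   45. ]
[ 618.4 -288.6   45. ]
[ 614.4 -421.8   45. ]
[ 523.9 -411.2   45. ]
[ 556.1 -416.8  133. ] [ 567.2 -289.6  133. ]
```

Emit:
play_rows:
  deltas: [4, 0, 0, 0, 80, 10, 0, 0, 0, 87, 18, 0, 0, 0, 87, 24, 0, 0, 0, 87, 26, 0, 0, 0, 87, 26, 0, 0, 0, 87, 26, 0, 0, 0, 87]

```text
clock: 8.7
tcp_pos: [555.2, -344.7, 116.4]
tcp_rot: [[1.0, -0.0, -0.0], [-0.0, -1.0, 0.0], [-0.0, -0.0, -1.0]]
ft_force: [-0.6, 0.8, 0.8]
opening: 86.9
```

```bash
python3 -c "
from h import *
view('side','s6',(250,100,450,250),3.5)
view('wrist','w6')
go(529,-345,112,0)
"
```

```text
delta [-26.1   0.2   4.5] turn -0.0002 deg -0.0 yaw0 -0.01 tcp [ 555.1 -344.8  116.5] clk 8.8 F [ 0.6 -0.2 -0.2] op 86.8 j [ 44.  33. -23.  96.  15.  55.  16.]
```

View pics/s6.png

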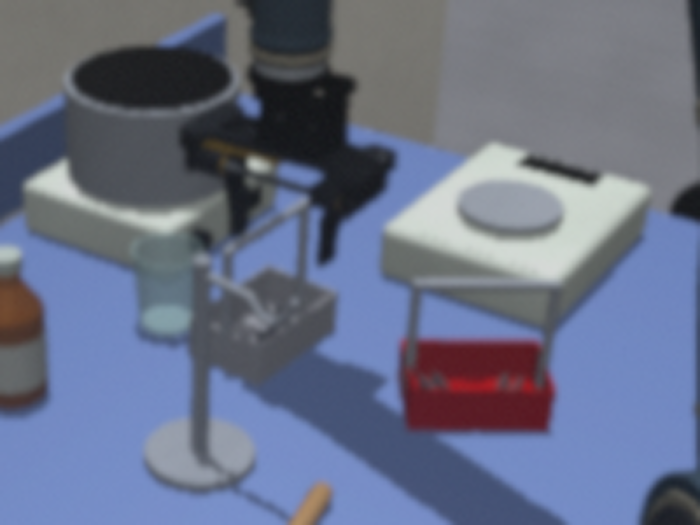

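View pics/w6.png

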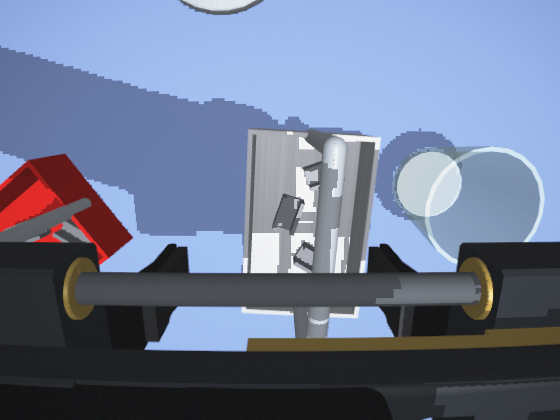

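```bash
python3 -c "
from h import *
np.set_printoptions(precision=1,suppress=True)
p=r.get_state()
for uv,z in [((335,146),133),((326,230),133),((318,320),133),((248,130),45),((379,139),45),((357,316),45),((243,310),45)]: print(pl('wrist',uv,z,p))
s=lambda u,v:(250+u/3.5-.4,100+v/3.5-.4)
print(pl('side',s(303,203),133),pl('side',s(228,250),133))
"
```

```text
[ 578.3 -287.3  133. ]
[ 575.9 -322.7  133. ]
[ 573.8 -366.1  133. ]
[ 536.2 -283.6   45. ]
[ 620.4 -289.    45. ]
[ 613.4 -416.5   45. ]
[ 529.8 -411.4   45. ]
[ 571.1 -406.2  133. ] [ 578.3 -286.4  133. ]
```

```bash
python3 -c "
from h import *
go(572.6,-382,111.3,-3.3)
"
```

```text
delta [17.5 37.1  5.2] turn 0.0574 deg 3.3 yaw0 -0.01 tcp [ 555.1 -344.8  116.5] clk 8.8 F [ 0.6 -0.2 -0.2] op 86.8 j [ 44.  33. -23.  96.  15.  55.  16.]
```

Emit:
play_rows:
  deltas: [10, 15, 0, 0.02, 87, 17, 30, 3, 0.057, 80, 17.5, 37, 5, 0.057, 60, 17.5, 37, 5, 0.057, 40, 17.5, 37, 5, 0.057, 25, 17.5, 37, 5, 0.057, 10, 17.5, 37, 5, 0.057, 0, 17.5, 37, 5, 0.057, 0, 17.5, 37, 5, 0.057, 0, 17.5, 37, 5, 0.057, 0, 17.5, 37, 5, 0.057, 0, 17.5, 37, 5, 0.057, 0]
  force: 60

```text
clock: 10.0
tcp_pos: [573.0, -381.7, 111.6]
tcp_rot: [[0.998, -0.057, 0.0], [-0.057, -0.998, -0.0], [0.0, 0.0, -1.0]]
ft_force: [0.9, 0.5, 0.2]
opening: 8.6
```

```bash
python3 -c "
from h import *
p=view('wrist','w7')
go(400,-252,223.5,-7)
"
```

```text
delta [-180.1 -119.6 -112. ] turn 0.0651 deg 3.7 yaw0 -3.27 tcp [ 573.  -381.7  111.6] clk 10.05 F [0.7 0.3 0.3] op 8.2 j [ 45.  36. -21.  91.  15.  56.  15.]
```

View pics/w7.png

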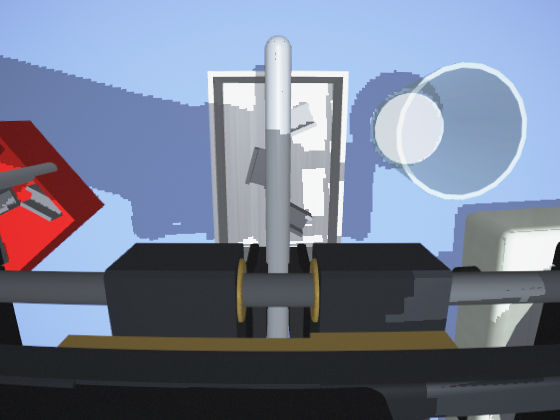

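Emit:
play_rows:
  deltas: [0, 0, -4, 0, 0, 0, 0, -13, 0, 0, 0, 0, -28, 0, 0, 0, 0, -46, 0, 0, 0, 0, -64, 0, 0, 0, 0, -82, 0, 0, 0, 0, -97, 0, 0, 0, 0, -107, 0, 0, 0, 0, -112, 0, 0, 0, 0, -112, 0, 0]
  force: 60

```text
clock: 11.05
tcp_pos: [573.1, -381.8, 224.2]
tcp_rot: [[0.998, -0.057, 0.001], [-0.057, -0.998, -0.001], [0.001, 0.001, -1.0]]
ft_force: [0.5, 0.5, -1.3]
opening: 8.2
```

Emit:
play_rows:
  deltas: [-4, -4, 0, 0, 0, -12, -12, 0, 0, 0, -22, -22, 0, 0.01, 0, -34, -34, 0, 0.02, 0, -47, -47, 0, 0.03, 0, -60, -60, 0, 0.04, 0, -72, -72, 0, 0.05, 0, -84, -84, 0, 0.06, 0, -95, -95, 0, 0.065, 0, -107, -102, 0, 0.065, 0, -120, -106, 0, 0.065, 0, -134, -107, 0, 0.065, 0, -148, -107, 0, 0.065, 0, -161, -107, 0, 0.065, 0, -171, -107, 0, 0.065, 0, -178, -107, 0, 0.065, 0, -181, -107, 0, 0.065, 0, -181, -107, 0, 0.065, 0]

```text
clock: 12.85
tcp_pos: [398.2, -264.7, 223.7]
tcp_rot: [[0.993, -0.122, 0.0], [-0.122, -0.993, -0.0], [0.0, 0.0, -1.0]]
ft_force: [-1.1, -0.1, -2.3]
opening: 8.1
```

```bash
python3 -c "
from h import *
view('side','s8',(250,100,450,250),3.5)
view('wrist','w8')
go(393,-172,223.5,-7)
"
```

```text
delta [-17.1 -91.2   0.2] turn 0.0005 deg 0.0 yaw0 -6.97 tcp [ 398.9 -264.6  223.7] clk 12.95 F [ 0.  -1.1 -3.1] op 8.0 j [ 51.  10. -25. 112.   5.  58.  17.]
```

View pics/s8.png

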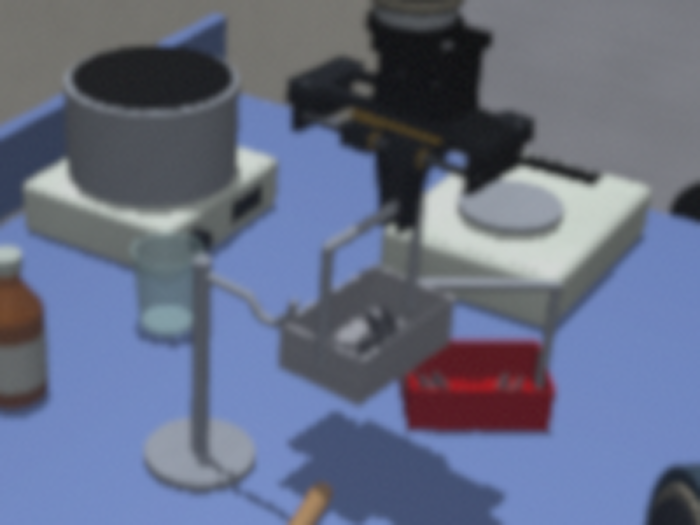

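View pics/w8.png

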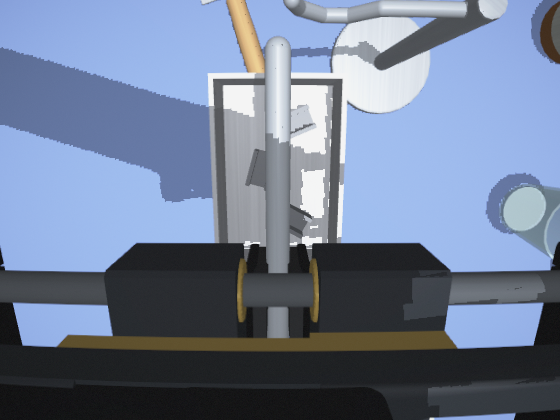

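```bash
python3 -c "
from h import *
np.set_printoptions(precision=1,suppress=True)
p=r.get_state()
print('posttop',pl('wrist',(487,8),205,p),'tip',pl('wrist',(292,2),205,p),'disc',pl('wrist',(381,64),12,p))
print('bar end outer',pl('wrist',(278,45),247,p))
print(proj('wrist',(515.5,-154.5,205),p))
b=pl('wrist',(278,45),247,p)
"
```

```text
posttop [ 512.8 -156.2  205. ] tip [ 420.3 -144.9  205. ] disc [ 515.  -155.9   12. ]
bar end outer [ 410.6 -170.9  247. ]
[492.3   3.9]
```

Emit:
play_rows:
  deltas: [-3, -1, 0, 0, 0, -8, -4, 0, 0, 0, -13, -10, 0, 0, 0, -16, -17, 0, 0, 0, -17.5, -25, 0, 0, 0, -17.5, -30, 0, 0, 0, -17.5, -30, 0, 0, 0]

```text
clock: 13.65
tcp_pos: [385.0, -231.6, 223.7]
tcp_rot: [[0.993, -0.12, 0.0], [-0.12, -0.993, -0.0], [0.0, 0.0, -1.0]]
ft_force: [0.3, 0.3, -2.7]
opening: 8.3
```

```bash
python3 -c "
from h import *
go(392.8,-170.9,223.5,-7)
"
```

```text
delta [  0.5 -61.2   0.2] turn 0.0021 deg 0.1 yaw0 -6.88 tcp [ 385.  -231.6  223.7] clk 13.65 F [ 0.3  0.3 -2.7] op 8.3 j [ 50.   7. -26. 116.   4.  58.  15.]
```

Emit:
play_rows:
  deltas: [0, -3, 0, 0, 0, 0, -10, 0, 0, 0, 0, -20, 0, 0, 0, 0, -31, 0, 0, 0, 0, -42, 0, 0, 0, 0, -52, 0, 0, 0, 0, -59, 0, 0, 0, 0.5, -61, 0, 0, 0, 0.5, -61, 0, 0, 0]

```text
clock: 14.55
tcp_pos: [392.7, -172.0, 223.6]
tcp_rot: [[0.993, -0.121, 0.0], [-0.121, -0.993, -0.0], [0.0, 0.0, -1.0]]
ft_force: [0.5, 0.2, -1.7]
opening: 8.2
```

```bash
python3 -c "
from h import *
view('side','s9',(250,100,450,250),3.5)
p=view('wrist','w9')
np.set_printoptions(precision=1,suppress=True)
print(proj('wrist',(514.5,-155.5,205),p),proj('wrist',(421,-144,205),p))
go(440.4,-176.7,223.5,-7)
"
```

```text
[502.1 192.6] [325.5 191.9]
delta [48.  -1.8  0.1] turn -0.0005 deg -0.0 yaw0 -7.03 tcp [ 392.5 -172.6  223.5] clk 14.65 F [ 0.4  0.4 -2. ] op 8.4 j [ 46.   5. -29. 118.   3.  58.   8.]
```

View pics/s9.png

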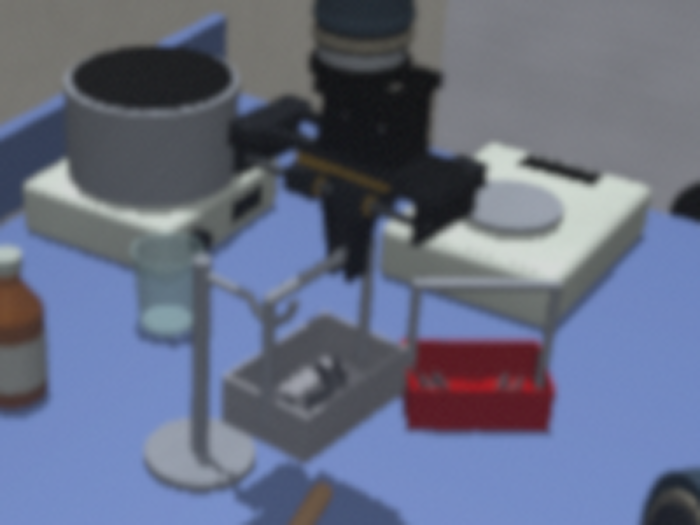

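View pics/w9.png

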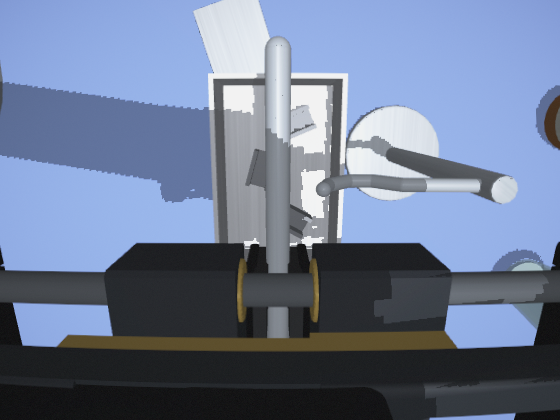

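Emit:
play_rows:
  deltas: [3, 0, 0, 0, 0, 9, 0, 0, 0, 0, 18, -1, 0, 0, 0, 28, -2, 0, 0, 0, 37, -2, 0, 0, 0, 44, -2, 0, 0, 0, 48, -2, 0, 0, 0, 48, -2, 0, 0, 0, 48, -2, 4, 0, 0, 48, -2, 13, 0, 0, 48, -2, 24, 0, 0, 48, -2, 35, 0, 0, 48, -2, 43, 0, 0, 48, -2, 48, 0, 0, 48, -2, 50, 0, 0, 48, -2, 50, 0, 0]

```text
clock: 16.25
tcp_pos: [440.4, -176.0, 173.3]
tcp_rot: [[0.993, -0.122, -0.0], [-0.122, -0.993, 0.0], [-0.0, -0.0, -1.0]]
ft_force: [0.1, -0.2, -2.1]
opening: 8.1
```

```bash
python3 -c "
from h import *
view('side','s10',(250,100,450,250),3.5)
p=view('wrist','w10')
go(440.4,-176.7,165.3,-7)
"
```

```text
delta [-0.3  0.6  8.6] turn 0.0001 deg 0.0 yaw0 -6.99 tcp [ 440.8 -176.1  173.9] clk 16.35 F [-0.7  0.9 -1.6] op 8.3 j [ 42.  14. -29. 116.   8.  52.   1.]
```

View pics/s10.png

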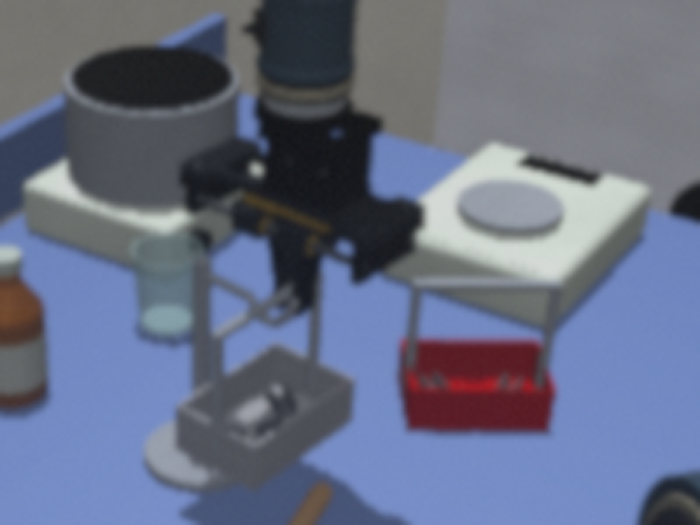

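View pics/w10.png

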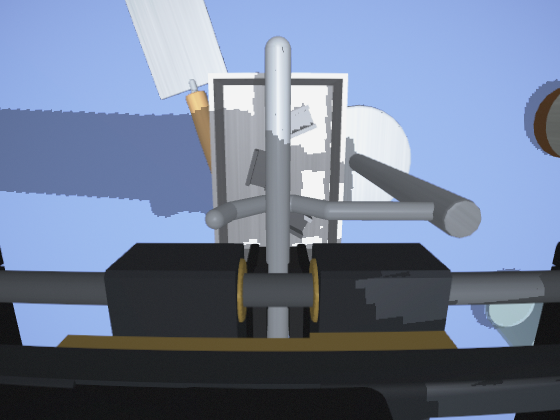

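```bash
python3 -c "
from h import *
np.set_printoptions(precision=1,suppress=True)
p=r.get_state()
print(pl('wrist',(278,203),180,p),pl('wrist',(278,40),193,p), pl('wrist',(278,50),198,p))
"
```

```text
[ 444.9 -144.9  180. ] [452.9 -79.9 193. ] [452.3 -84.3 198. ]
```

Emit:
play_rows:
  deltas: [0, 0, 3, 0, 0, 0, 0, 6, 0, 0, 0, 0, 8, 0, 0, 0, 0, 8.5, 0, 0, 0, 0, 8.5, 0, 0]

```text
clock: 16.85
tcp_pos: [440.4, -176.1, 165.2]
tcp_rot: [[0.993, -0.122, -0.0], [-0.122, -0.993, -0.0], [-0.0, 0.0, -1.0]]
ft_force: [-1.1, -0.3, 0.9]
opening: 8.0
```

Emit:
play_rows:
  deltas: [0, 0, 0.5, 0, 9, 0, 0, 0.5, 0, 11, 0, 0, 0.5, 0, 13, 0, 0, 0.5, 0, 16, 0, 0, 0.5, 0, 20, 0, 0, 0.5, 0, 26, 0, 0, 0.5, 0, 36, 0, 0, 0.5, 0, 40, 0, 0, 0.5, 0, 40]

```text
clock: 17.75
tcp_pos: [440.4, -176.0, 164.5]
tcp_rot: [[0.993, -0.122, 0.0], [-0.122, -0.993, -0.0], [0.0, 0.0, -1.0]]
ft_force: [0.0, -0.2, -0.3]
opening: 37.8
```

```bash
python3 -c "
from h import *
view('side','s11',(250,100,450,250),3.5)
p=view('wrist','w11')
go(440.4,-176.7,165.3,-7)
"
```

```text
delta [ 0.   0.6 -0.7] turn 0.0001 deg 0.0 yaw0 -6.99 tcp [ 440.4 -176.1  164.6] clk 17.85 F [ 0.  -0.2 -0.1] op 39.1 j [ 42.  14. -29. 117.   9.  51.   1.]
```

View pics/s11.png

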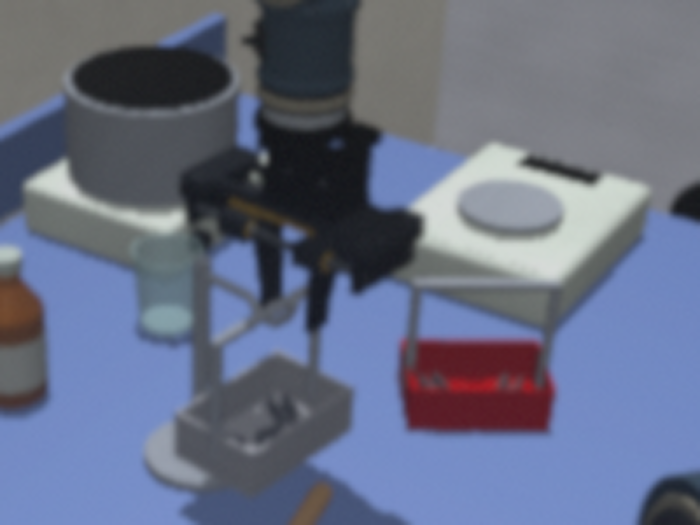

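View pics/w11.png

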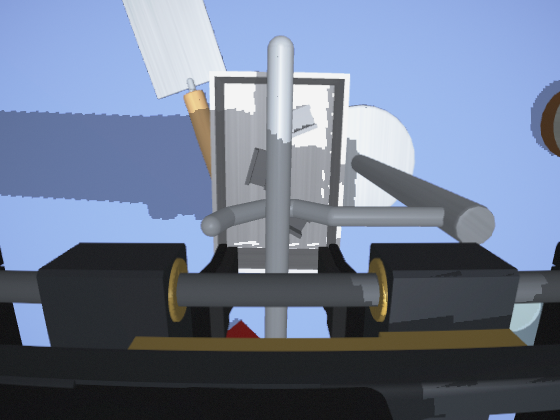

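Emit:
play_rows:
  deltas: [0, 0, -10, 0, 40, 0, 0, -30, 0, 40, 0, 0, -60, 0, 40, 0, 0, -100, 0, 40, 0, 0, -140, 0, 40, 0, 0, -145, 0, 40]

```text
clock: 18.45
tcp_pos: [443.2, -176.4, 315.4]
tcp_rot: [[0.993, -0.122, 0.01], [-0.122, -0.993, -0.004], [0.01, 0.003, -1.0]]
ft_force: [0.6, -0.6, 0.8]
opening: 39.7
```

```bash
python3 -c "
from h import *
view('side','s12',(250,100,450,250),3.5)
go(502,150,320,-11.8)
"
```

```text
delta [  19.6 -331.2   -7.1] turn 0.0839 deg 4.8 yaw0 -6.99 tcp [ 442.3 -176.4  313.7] clk 18.5 F [0.8 0.2 0.9] op 40.0 j [ 45.   5. -30. 105.   3.  69.   7.]
```

View pics/s12.png

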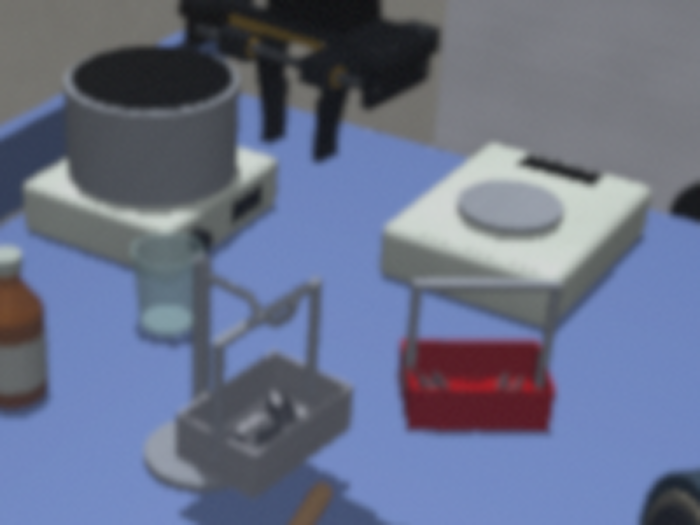

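The basket hangs freely on the hook. On to the mixer.

Emit:
play_rows:
  deltas: [5, -40, -7, 0.02, 60, 10, -80, -7, 0.05, 60, 15, -130, -7, 0.084, 60, 19, -180, -7, 0.084, 60, 19, -230, -7, 0.084, 60, 19.5, -280, -7, 0.084, 60, 19.5, -315, -7, 0.084, 60, 19.5, -331, -7, 0.084, 60, 19.5, -331, -7, 0.084, 60, 19.5, -331, -7, 0.084, 60, 19.5, -331, -7, 0.084, 60]

```text
clock: 19.6
tcp_pos: [500.1, 148.1, 316.0]
tcp_rot: [[0.978, -0.207, -0.001], [-0.207, -0.978, -0.001], [-0.001, 0.001, -1.0]]
ft_force: [-0.2, -0.9, -0.4]
opening: 60.4
```

```bash
python3 -c "
from h import *
np.set_printoptions(precision=1,suppress=True)
p=view('wrist','w12')
print(proj('wrist',(494.9,143,230),p),proj('wrist',(513,228.6,230),p))
go(501.8,174.8,211,-11.8)
"
```

```text
[272.1 224.7] [271.6  98.4]
delta [ -3.8 -26.5 105.1] turn -0.0029 deg -0.2 yaw0 -11.97 tcp [500.1 148.2 316.2] clk 19.65 F [-0.1 -0.2 -0. ] op 60.1 j [ 16.  13. -44.  99.   9.  72. -42.]
```

View pics/w12.png

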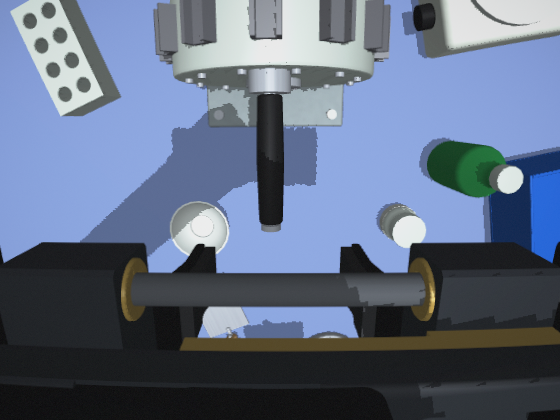

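Emit:
play_rows:
  deltas: [-5, -26, 0, 0, 60, -5, -26, 30, 0, 60, -5, -26, 65, 0, 60, -5, -26, 95, 0, 60, -5, -26, 105, 0, 60, -5, -26, 105, 0, 60, -5, -26, 105, 0, 30, -5, -26, 105, 0, 15, -5, -26, 105, 0, 0, -5, -26, 105, 0, 0, -5, -26, 105, 0, 0, -5, -26, 105, 0, 0]
  force: 50

```text
clock: 20.85
tcp_pos: [500.5, 176.6, 211.7]
tcp_rot: [[0.979, -0.205, 0.0], [-0.205, -0.979, -0.0], [0.0, -0.0, -1.0]]
ft_force: [0.1, 0.4, 1.0]
opening: 19.9
```

```bash
python3 -c "
from h import *
np.set_printoptions(precision=1,suppress=True)
view('side','s13',(130,120,330,270),3.5)
p=view('wrist','w13')
go(501.8,174.8,211,-11.8)
"
```

```text
delta [1.4 1.5 0.7] turn 0.0 deg 0.0 yaw0 -11.8 tcp [500.7 176.6 211.7] clk 20.95 F [ 0.1 -0.4  0.1] op 17.1 j [ 11.  19. -43. 106.  15.  60. -50.]
```

View pics/w13.png

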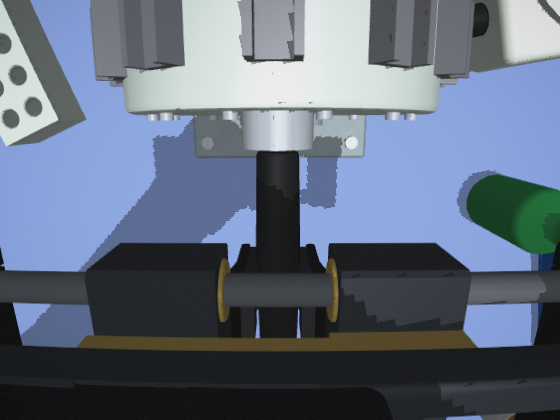

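View pics/s13.png

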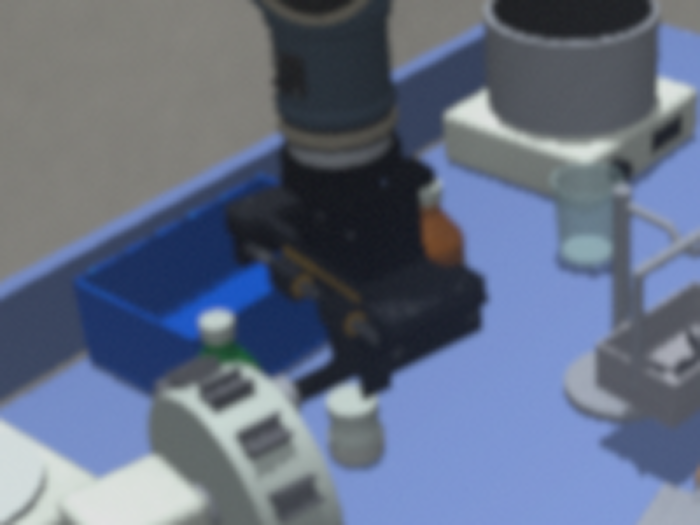

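```bash
cat > tab.py <<'E'
import numpy as np
for s in range(-2,740,20):
    A=np.radians([s+5,s+10,s+15,s+20]);s0=np.radians(s)
    print(s+20,[float(round(v,1)) for a in A for v in (55*(np.sin(a)-np.sin(s0)),0,55*(np.cos(s0)-np.cos(a)),0,0)]) if s<340 else 0
E
python3 tab.py
```

```text
18 [4.8, 0.0, 0.0, 0.0, 0.0, 9.6, 0.0, 0.5, 0.0, 0.0, 14.3, 0.0, 1.4, 0.0, 0.0, 18.9, 0.0, 2.7, 0.0, 0.0]
38 [4.5, 0.0, 1.7, 0.0, 0.0, 8.8, 0.0, 3.7, 0.0, 0.0, 13.0, 0.0, 6.2, 0.0, 0.0, 16.9, 0.0, 9.0, 0.0, 0.0]
58 [3.6, 0.0, 3.1, 0.0, 0.0, 7.0, 0.0, 6.5, 0.0, 0.0, 10.1, 0.0, 10.2, 0.0, 0.0, 12.8, 0.0, 14.2, 0.0, 0.0]
78 [2.4, 0.0, 4.2, 0.0, 0.0, 4.4, 0.0, 8.5, 0.0, 0.0, 6.0, 0.0, 13.1, 0.0, 0.0, 7.2, 0.0, 17.7, 0.0, 0.0]
98 [0.8, 0.0, 4.7, 0.0, 0.0, 1.2, 0.0, 9.5, 0.0, 0.0, 1.1, 0.0, 14.3, 0.0, 0.0, 0.7, 0.0, 19.1, 0.0, 0.0]
118 [-0.9, 0.0, 4.7, 0.0, 0.0, -2.2, 0.0, 9.3, 0.0, 0.0, -3.8, 0.0, 13.8, 0.0, 0.0, -5.9, 0.0, 18.2, 0.0, 0.0]
138 [-2.4, 0.0, 4.1, 0.0, 0.0, -5.2, 0.0, 8.0, 0.0, 0.0, -8.3, 0.0, 11.7, 0.0, 0.0, -11.8, 0.0, 15.1, 0.0, 0.0]
158 [-3.7, 0.0, 3.1, 0.0, 0.0, -7.7, 0.0, 5.8, 0.0, 0.0, -11.8, 0.0, 8.1, 0.0, 0.0, -16.2, 0.0, 10.1, 0.0, 0.0]
178 [-4.5, 0.0, 1.6, 0.0, 0.0, -9.2, 0.0, 2.8, 0.0, 0.0, -13.9, 0.0, 3.6, 0.0, 0.0, -18.7, 0.0, 4.0, 0.0, 0.0]
198 [-4.8, 0.0, -0.0, 0.0, 0.0, -9.6, 0.0, -0.5, 0.0, 0.0, -14.3, 0.0, -1.4, 0.0, 0.0, -18.9, 0.0, -2.7, 0.0, 0.0]
218 [-4
[... 200 characters left out ...]
8, 0.0, -14.2, 0.0, 0.0]
258 [-2.4, 0.0, -4.2, 0.0, 0.0, -4.4, 0.0, -8.5, 0.0, 0.0, -6.0, 0.0, -13.1, 0.0, 0.0, -7.2, 0.0, -17.7, 0.0, 0.0]
278 [-0.8, 0.0, -4.7, 0.0, 0.0, -1.2, 0.0, -9.5, 0.0, 0.0, -1.1, 0.0, -14.3, 0.0, 0.0, -0.7, 0.0, -19.1, 0.0, 0.0]
298 [0.9, 0.0, -4.7, 0.0, 0.0, 2.2, 0.0, -9.3, 0.0, 0.0, 3.8, 0.0, -13.8, 0.0, 0.0, 5.9, 0.0, -18.2, 0.0, 0.0]
318 [2.4, 0.0, -4.1, 0.0, 0.0, 5.2, 0.0, -8.0, 0.0, 0.0, 8.3, 0.0, -11.7, 0.0, 0.0, 11.8, 0.0, -15.1, 0.0, 0.0]
338 [3.7, 0.0, -3.1, 0.0, 0.0, 7.7, 0.0, -5.8, 0.0, 0.0, 11.8, 0.0, -8.1, 0.0, 0.0, 16.2, 0.0, -10.1, 0.0, 0.0]
358 [4.5, 0.0, -1.6, 0.0, 0.0, 9.2, 0.0, -2.8, 0.0, 0.0, 13.9, 0.0, -3.6, 0.0, 0.0, 18.7, 0.0, -4.0, 0.0, 0.0]
```

Emit:
play_rows:
  deltas: [4.8, 0, 0, 0, 0, 9.6, 0, 0.5, 0, 0, 14.3, 0, 1.4, 0, 0, 18.9, 0, 2.7, 0, 0]
  force: 50

```text
clock: 21.35
tcp_pos: [517.3, 173.1, 209.3]
tcp_rot: [[0.979, -0.204, -0.004], [-0.204, -0.979, -0.001], [-0.003, 0.002, -1.0]]
ft_force: [-5.7, -1.5, 7.1]
opening: 17.0
```

Emit:
play_rows:
  deltas: [4.5, 0, 1.7, 0, 0, 8.8, 0, 3.7, 0, 0, 13, 0, 6.2, 0, 0, 16.9, 0, 9, 0, 0]

```text
clock: 21.75
tcp_pos: [535.1, 169.5, 200.5]
tcp_rot: [[0.979, -0.204, -0.001], [-0.204, -0.979, -0.001], [-0.001, 0.001, -1.0]]
ft_force: [-4.0, -1.4, 5.1]
opening: 16.6
```

Emit:
play_rows:
  deltas: [3.6, 0, 3.1, 0, 0, 7, 0, 6.5, 0, 0, 10.1, 0, 10.2, 0, 0, 12.8, 0, 14.2, 0, 0]

```text
clock: 22.15
tcp_pos: [548.4, 166.8, 185.8]
tcp_rot: [[0.979, -0.204, 0.0], [-0.204, -0.979, 0.0], [0.0, -0.0, -1.0]]
ft_force: [-1.9, -1.0, 4.7]
opening: 16.1
```

Emit:
play_rows:
  deltas: [2.4, 0, 4.2, 0, 0, 4.4, 0, 8.5, 0, 0, 6, 0, 13.1, 0, 0, 7.2, 0, 17.7, 0, 0]

```text
clock: 22.55
tcp_pos: [555.5, 165.3, 167.5]
tcp_rot: [[0.979, -0.205, 0.001], [-0.205, -0.979, 0.0], [0.0, -0.0, -1.0]]
ft_force: [-0.5, 0.3, 2.7]
opening: 16.7
```

```bash
python3 -c "
from h import *
go(517.3,173.1,211,-11.8)
"
```

```text
delta [-38.9   0.2 -43.5] turn -0.0 deg -0.0 yaw0 -11.8 tcp [555.5 165.3 167.5] clk 22.55 F [-0.5  0.3  2.7] op 16.7 j [ 10.  26. -40. 103.  20.  58. -50.]
```

Emit:
play_rows:
  deltas: [0.8, 0, 4.7, 0, 0, 1.2, 0, 9.5, 0, 0, 1.1, 0, 14.3, 0, 0, 0.7, 0, 19.1, 0, 0]

```text
clock: 22.95
tcp_pos: [555.9, 165.2, 148.4]
tcp_rot: [[0.979, -0.204, 0.0], [-0.204, -0.979, 0.0], [0.0, -0.0, -1.0]]
ft_force: [0.3, 0.3, 2.3]
opening: 16.4
```

Emit:
play_rows:
  deltas: [-0.9, 0, 4.7, 0, 0, -2.2, 0, 9.3, 0, 0, -3.8, 0, 13.8, 0, 0, -5.9, 0, 18.2, 0, 0]

```text
clock: 23.35
tcp_pos: [549.9, 166.4, 130.3]
tcp_rot: [[0.979, -0.204, 0.0], [-0.204, -0.979, 0.0], [0.0, -0.0, -1.0]]
ft_force: [0.8, 0.9, 1.4]
opening: 16.7
```

Emit:
play_rows:
  deltas: [-2.4, 0, 4.1, 0, 0, -5.2, 0, 8, 0, 0, -8.3, 0, 11.7, 0, 0, -11.8, 0, 15.1, 0, 0]

```text
clock: 23.75
tcp_pos: [538.2, 168.9, 115.3]
tcp_rot: [[0.979, -0.204, 0.0], [-0.204, -0.979, 0.0], [0.0, -0.0, -1.0]]
ft_force: [0.6, 2.7, 1.3]
opening: 17.0
```

Emit:
play_rows:
  deltas: [-3.7, 0, 3.1, 0, 0, -7.7, 0, 5.8, 0, 0, -11.8, 0, 8.1, 0, 0, -16.2, 0, 10.1, 0, 0]

```text
clock: 24.15
tcp_pos: [522.5, 172.1, 105.5]
tcp_rot: [[0.979, -0.205, 0.001], [-0.205, -0.979, 0.0], [0.001, -0.0, -1.0]]
ft_force: [1.1, 1.2, 2.4]
opening: 17.1
```

Emit:
play_rows:
  deltas: [-4.5, 0, 1.6, 0, 0, -9.2, 0, 2.8, 0, 0, -13.9, 0, 3.6, 0, 0, -18.7, 0, 4, 0, 0]

```text
clock: 24.55
tcp_pos: [504.5, 175.8, 101.6]
tcp_rot: [[0.979, -0.205, 0.001], [-0.205, -0.979, 0.0], [0.001, -0.0, -1.0]]
ft_force: [3.8, 1.3, 3.3]
opening: 17.1
```

Emit:
play_rows:
  deltas: [-4.8, 0, 0, 0, 0, -9.6, 0, -0.5, 0, 0, -14.3, 0, -1.4, 0, 0, -18.9, 0, -2.7, 0, 0]

```text
clock: 24.95
tcp_pos: [485.9, 179.6, 104.3]
tcp_rot: [[0.979, -0.205, 0.001], [-0.205, -0.979, 0.0], [0.001, -0.0, -1.0]]
ft_force: [4.1, 0.3, 1.7]
opening: 16.7
```

Emit:
play_rows:
  deltas: [-4.5, 0, -1.7, 0, 0, -8.8, 0, -3.7, 0, 0, -13, 0, -6.2, 0, 0, -16.9, 0, -9, 0, 0]

```text
clock: 25.35
tcp_pos: [469.4, 183.0, 113.2]
tcp_rot: [[0.979, -0.205, 0.001], [-0.205, -0.979, 0.0], [0.001, -0.0, -1.0]]
ft_force: [5.6, 1.2, -0.5]
opening: 16.9
```

Emit:
play_rows:
  deltas: [-3.6, 0, -3.1, 0, 0, -7, 0, -6.5, 0, 0, -10.1, 0, -10.2, 0, 0, -12.8, 0, -14.2, 0, 0]

```text
clock: 25.75
tcp_pos: [457.0, 185.6, 127.2]
tcp_rot: [[0.979, -0.205, 0.001], [-0.205, -0.979, 0.0], [0.001, -0.001, -1.0]]
ft_force: [7.7, 1.0, -3.4]
opening: 16.6
```

Emit:
play_rows:
  deltas: [-2.4, 0, -4.2, 0, 0, -4.4, 0, -8.5, 0, 0, -6, 0, -13.1, 0, 0, -7.2, 0, -17.7, 0, 0]

```text
clock: 26.15
tcp_pos: [449.8, 187.0, 144.6]
tcp_rot: [[0.979, -0.205, 0.001], [-0.205, -0.979, 0.001], [0.0, -0.001, -1.0]]
ft_force: [7.3, 2.9, -7.1]
opening: 16.3
```

Emit:
play_rows:
  deltas: [-0.8, 0, -4.7, 0, 0, -1.2, 0, -9.5, 0, 0, -1.1, 0, -14.3, 0, 0, -0.7, 0, -19.1, 0, 0]

```text
clock: 26.55
tcp_pos: [448.7, 187.3, 163.2]
tcp_rot: [[0.979, -0.205, -0.0], [-0.205, -0.979, 0.001], [-0.0, -0.001, -1.0]]
ft_force: [8.0, 3.6, -9.2]
opening: 16.8
```

Emit:
play_rows:
  deltas: [0.9, 0, -4.7, 0, 0, 2.2, 0, -9.3, 0, 0, 3.8, 0, -13.8, 0, 0, 5.9, 0, -18.2, 0, 0]

```text
clock: 26.95
tcp_pos: [453.4, 186.2, 180.5]
tcp_rot: [[0.979, -0.204, -0.003], [-0.204, -0.979, 0.001], [-0.003, -0.0, -1.0]]
ft_force: [6.0, 4.3, -12.9]
opening: 16.9
```

Emit:
play_rows:
  deltas: [2.4, 0, -4.1, 0, 0, 5.2, 0, -8, 0, 0, 8.3, 0, -11.7, 0, 0, 11.8, 0, -15.1, 0, 0]

```text
clock: 27.35
tcp_pos: [462.7, 184.3, 194.7]
tcp_rot: [[0.979, -0.203, -0.007], [-0.203, -0.979, 0.001], [-0.007, 0.001, -1.0]]
ft_force: [2.2, 6.2, -13.4]
opening: 17.0
```

Emit:
play_rows:
  deltas: [3.7, 0, -3.1, 0, 0, 7.7, 0, -5.8, 0, 0, 11.8, 0, -8.1, 0, 0, 16.2, 0, -10.1, 0, 0]

```text
clock: 27.75
tcp_pos: [475.3, 181.7, 204.4]
tcp_rot: [[0.979, -0.201, -0.014], [-0.202, -0.979, -0.001], [-0.014, 0.003, -1.0]]
ft_force: [-6.6, 5.7, -6.2]
opening: 16.7
```

Emit:
play_rows:
  deltas: [4.5, 0, -1.6, 0, 0, 9.2, 0, -2.8, 0, 0, 13.9, 0, -3.6, 0, 0, 18.7, 0, -4, 0, 0]

```text
clock: 28.15
tcp_pos: [493.2, 178.0, 210.2]
tcp_rot: [[0.979, -0.201, -0.014], [-0.201, -0.98, -0.002], [-0.013, 0.005, -1.0]]
ft_force: [-10.7, 1.4, 9.2]
opening: 17.0
```

```bash
cat > fit.py <<'E'
import numpy as np
from scipy.optimize import least_squares
D=np.array([[517.3,173.1,209.3,-5.7,-1.5,7.1],[535.1,169.5,200.5,-4,-1.4,5.1],[548.4,166.8,185.8,-1.9,-1,4.7],[555.5,165.3,167.5,-.5,.3,2.7],[555.9,165.2,148.4,.3,.3,2.3],[549.9,166.4,130.3,.8,.9,1.4],[538.2,168.9,115.3,.6,2.7,1.3],[522.5,172.1,105.5,1.1,1.2,2.4],[504.5,175.8,101.6,3.8,1.3,3.3],[485.9,179.6,104.3,4.1,.3,1.7],[469.4,183,113.2,5.6,1.2,-.5],[457,185.6,127.2,7.7,1,-3.4],[449.8,187,144.6,7.3,2.9,-7.1],[448.7,187.3,163.2,8,3.6,-9.2],[453.4,186.2,180.5,6,4.3,-12.9],[462.7,184.3,194.7,2.2,6.2,-13.4],[475.3,181.7,204.4,-6.6,5.7,-6.2],[493.2,178,210.2,-10.7,1.4,9.2]])
np.set_printoptions(precision=1,suppress=True)
tx=np.array([.979,-.204]);u=D[:,:2]@tx;z=D[:,2]+18.7;Fx=D[:,3:5]@tx;Fz=D[:,5]
f=least_squares(lambda p:np.hypot(u-p[0],z-p[1])-p[2],[u.mean(),z.mean(),55]);print("circle",f.x,f.fun)
c=f.x
for c in [f.x]:
    a=np.unwrap(np.arctan2(u-c[0],z-c[1]));ft=-(Fx*np.cos(a)-Fz*np.sin(a));fr=Fx*np.sin(a)+Fz*np.cos(a)
    for i in range(len(a)): print(np.degrees(a[i]).round(1),ft[i].round(1),fr[i].round(1))
    for w in (ft,):
        g=least_squares(lambda p:p[0]+p[1]*np.sin(a-p[2])-w,[5,4,3.6],loss='soft_l1');print(g.x,"down deg",np.degrees(g.x[2]),"res",g.fun)
        m=slice(0,14);A=np.c_[np.ones(len(a)),np.sin(a),np.cos(a)];q=np.linalg.lstsq(A[m],w[m],rcond=None)[0];print("first14",q,np.degrees(np.arctan2(-q[2],q[1])),np.hypot(q[1],q[2]))
E
python3 fit.py
```

```text
circle [455.9 175.3  55.1] [-0.3  0.   0.1  0.2  0.1  0.1  0.  -0.  -0.  -0.1 -0.1 -0.2 -0.1  0.1
  0.3  0.5  0.1 -0.7]
16.1 7.0 5.4
37.3 6.0 1.9
58.1 4.9 1.1
78.7 2.8 -0.0
98.6 2.3 -0.1
118.5 1.5 -0.1
138.5 0.9 -0.9
158.2 1.7 -1.9
177.8 3.6 -3.2
197.9 3.2 -2.8
217.8 4.4 -2.8
237.6 6.8 -4.4
257.4 8.4 -4.8
276.8 8.3 -8.1
295.5 9.5 -10.1
313.2 9.2 -9.8
329.9 9.7 -1.5
350.1 9.0 10.9
[5.5 4.1 3.9] down deg 223.9039832375023 res [ 0.4 -0.  -0.4  0.4 -0.2 -0.   0.5  0.  -1.1  0.4  0.6 -0.4 -0.6  0.5
 -0.1  0.4 -0.3 -0.2]
first14 [ 5.5 -3.   2.8] -136.81609492473672 4.0702297441101125
```

```bash
python3 - <<'E'
import numpy as np
for s in [358,338,318,298,278,258]:
    A=np.radians([s-5,s-10,s-15,s-20]);s0=np.radians(s)
    print(s-20,[float(round(v,1)) for a in A for v in (55*(np.sin(a)-np.sin(s0)),0,55*(np.cos(s0)-np.cos(a)),0,0)])
s0=np.radians(238)
print([float(round(v,1)) for a in np.radians([233,229,226,224,224,224]) for v in (55*(np.sin(a)-np.sin(s0)),0,55*(np.cos(s0)-np.cos(a)),0,0)])
E
```

```text
338 [-4.8, 0.0, 0.4, 0.0, 0.0, -9.5, 0.0, 1.2, 0.0, 0.0, -14.2, 0.0, 2.4, 0.0, 0.0, -18.7, 0.0, 4.0, 0.0, 0.0]
318 [-4.4, 0.0, 2.0, 0.0, 0.0, -8.5, 0.0, 4.4, 0.0, 0.0, -12.5, 0.0, 7.1, 0.0, 0.0, -16.2, 0.0, 10.1, 0.0, 0.0]
298 [-3.4, 0.0, 3.4, 0.0, 0.0, -6.5, 0.0, 7.0, 0.0, 0.0, -9.3, 0.0, 10.9, 0.0, 0.0, -11.8, 0.0, 15.1, 0.0, 0.0]
278 [-2.1, 0.0, 4.3, 0.0, 0.0, -3.7, 0.0, 8.8, 0.0, 0.0, -5.0, 0.0, 13.4, 0.0, 0.0, -5.9, 0.0, 18.2, 0.0, 0.0]
258 [-0.5, 0.0, 4.8, 0.0, 0.0, -0.5, 0.0, 9.6, 0.0, 0.0, -0.1, 0.0, 14.4, 0.0, 0.0, 0.7, 0.0, 19.1, 0.0, 0.0]
238 [1.2, 0.0, 4.6, 0.0, 0.0, 2.8, 0.0, 9.2, 0.0, 0.0, 4.8, 0.0, 13.5, 0.0, 0.0, 7.2, 0.0, 17.7, 0.0, 0.0]
[2.7, 0.0, 4.0, 0.0, 0.0, 5.1, 0.0, 6.9, 0.0, 0.0, 7.1, 0.0, 9.1, 0.0, 0.0, 8.4, 0.0, 10.4, 0.0, 0.0, 8.4, 0.0, 10.4, 0.0, 0.0, 8.4, 0.0, 10.4, 0.0, 0.0]
```

Emit:
play_rows:
  deltas: [-4.8, 0, 0.4, 0, 0, -9.5, 0, 1.2, 0, 0, -14.2, 0, 2.4, 0, 0, -18.7, 0, 4, 0, 0]

```text
clock: 28.55
tcp_pos: [481.1, 180.6, 207.1]
tcp_rot: [[0.979, -0.204, -0.001], [-0.204, -0.979, -0.0], [-0.001, 0.0, -1.0]]
ft_force: [2.4, 2.1, 0.4]
opening: 17.2
```

Emit:
play_rows:
  deltas: [-4.4, 0, 2, 0, 0, -8.5, 0, 4.4, 0, 0, -12.5, 0, 7.1, 0, 0, -16.2, 0, 10.1, 0, 0]

```text
clock: 28.95
tcp_pos: [466.0, 183.7, 197.1]
tcp_rot: [[0.979, -0.205, -0.0], [-0.205, -0.979, -0.0], [-0.0, 0.0, -1.0]]
ft_force: [1.8, 2.2, 0.1]
opening: 16.7
```

Emit:
play_rows:
  deltas: [-3.4, 0, 3.4, 0, 0, -6.5, 0, 7, 0, 0, -9.3, 0, 10.9, 0, 0, -11.8, 0, 15.1, 0, 0]

```text
clock: 29.35
tcp_pos: [454.7, 186.1, 182.0]
tcp_rot: [[0.979, -0.205, 0.0], [-0.205, -0.979, -0.0], [0.0, 0.0, -1.0]]
ft_force: [1.3, 1.4, -0.2]
opening: 16.5
```

Emit:
play_rows:
  deltas: [-2.1, 0, 4.3, 0, 0, -3.7, 0, 8.8, 0, 0, -5, 0, 13.4, 0, 0, -5.9, 0, 18.2, 0, 0]

```text
clock: 29.75
tcp_pos: [449.1, 187.2, 163.8]
tcp_rot: [[0.979, -0.205, 0.0], [-0.205, -0.979, -0.0], [0.0, 0.0, -1.0]]
ft_force: [2.6, 0.6, 1.7]
opening: 16.9
```

Emit:
play_rows:
  deltas: [-0.5, 0, 4.8, 0, 0, -0.5, 0, 9.6, 0, 0, -0.1, 0, 14.4, 0, 0, 0.7, 0, 19.1, 0, 0]

```text
clock: 30.15
tcp_pos: [449.9, 187.0, 144.8]
tcp_rot: [[0.979, -0.205, 0.0], [-0.205, -0.979, -0.0], [0.0, 0.0, -1.0]]
ft_force: [2.8, 0.1, 3.7]
opening: 16.9
```

Emit:
play_rows:
  deltas: [1.2, 0, 4.6, 0, 0, 2.8, 0, 9.2, 0, 0, 4.8, 0, 13.5, 0, 0, 7.2, 0, 17.7, 0, 0]

```text
clock: 30.55
tcp_pos: [456.9, 185.6, 127.2]
tcp_rot: [[0.979, -0.205, 0.0], [-0.205, -0.979, -0.0], [0.0, 0.0, -1.0]]
ft_force: [1.2, -0.7, 6.8]
opening: 16.6
```

```bash
cat >> fit.py <<'E'
B=np.array([[481.1,180.6,207.1,2.4,2.1,.4],[466,183.7,197.1,1.8,2.2,.1],[454.7,186.1,182,1.3,1.4,-.2],[449.1,187.2,163.8,2.6,.6,1.7],[449.9,187,144.8,2.8,.1,3.7],[456.9,185.6,127.2,1.2,-.7,6.8]])
u2=B[:,:2]@tx;z2=B[:,2]+18.7;a2=np.arctan2(u2-c[0],z2-c[1]);ft2=-(B[:,3:5]@tx*np.cos(a2)-B[:,5]*np.sin(a2))
print(np.degrees(a2)%360,ft2)
aa=np.r_[a,a2];ff=np.r_[ft,ft2];sg=np.r_[np.ones(len(a)),-np.ones(len(a2))]
A=np.c_[sg,np.sin(aa),np.cos(aa)];q,rs,_,_=np.linalg.lstsq(A,ff,rcond=None);print("joint",q,np.degrees(np.arctan2(-q[2],q[1]))%360,np.hypot(q[1],q[2]),"res",ff-A@q)
C=np.linalg.inv(A.T@A)*np.var(ff-A@q);print("sd deg",np.degrees(np.sqrt(C[1,1])/np.hypot(q[1],q[2])))
E
python3 fit.py | tail -12
```

```text
276.8 8.3 -8.1
295.5 9.5 -10.1
313.2 9.2 -9.8
329.9 9.7 -1.5
350.1 9.0 10.9
[5.5 4.1 3.9] down deg 223.9039832375023 res [ 0.4 -0.  -0.4  0.4 -0.2 -0.   0.5  0.  -1.1  0.4  0.6 -0.4 -0.6  0.5
 -0.1  0.4 -0.3 -0.2]
first14 [ 5.5 -3.   2.8] -136.81609492473672 4.0702297441101125
[336.7 317.4 297.5 277.5 257.6 237.7] [-1.9 -1.  -0.3 -2.  -3.  -5. ]
joint [ 5.4 -3.   2.9] 223.68939549378473 4.209921084676193 res [-0.4  0.1  0.5 -0.3  0.3  0.1 -0.4  0.   1.2 -0.4 -0.6  0.3  0.6 -0.5
  0.  -0.5  0.2  0.2 -0.3  0.2  1.1  0.1  0.1 -0.6]
sd deg 1.8155170174791795
```

Both directions agree: heavy side is down at about 224°. Moving there and settling.

Emit:
play_rows:
  deltas: [2.7, 0, 4, 0, 0, 5.1, 0, 6.9, 0, 0, 7.1, 0, 9.1, 0, 0, 8.4, 0, 10.4, 0, 0, 8.4, 0, 10.4, 0, 0, 8.4, 0, 10.4, 0, 0, 8.4, 0, 10.4, 0, 0, 8.4, 0, 10.4, 0, 0, 8.4, 0, 10.4, 0, 0, 8.4, 0, 10.4, 0, 0]

```text
clock: 31.55
tcp_pos: [465.0, 183.9, 116.9]
tcp_rot: [[0.979, -0.205, 0.0], [-0.205, -0.979, -0.0], [0.0, 0.0, -1.0]]
ft_force: [1.5, -0.9, 3.5]
opening: 16.4
```

```bash
python3 -c "
from h import *
p=view('side','s14');view('wrist','w14');view('top','t14')
s=r.get_state();go(*s['tcp_pos'],-11.8)
P=s['tcp_pos'];u=.979*P[0]-.204*P[1]-455.9;z=P[2]+18.7-175.3
print(np.degrees(np.arctan2(u,z))%360,np.hypot(u,z),np.round(s['qvel'],2))
"
```

```text
delta [0. 0. 0.] turn -0.0001 deg -0.0 yaw0 -11.81 tcp [465.1 183.9 116.9] clk 31.7 F [ 2.1 -0.9  4.2] op 16.8 j [  7.  23. -41. 116.  20.  48. -58.]
223.84932153008134 55.02879490893072 [ 0.05 -0.02  0.03  0.05 -0.14  0.01  0.01]
```

View pics/s14.png

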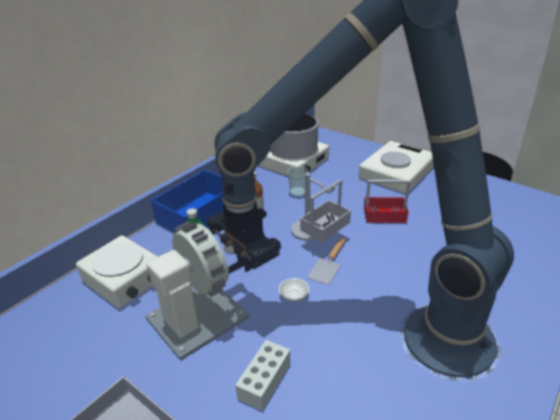

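View pics/t14.png

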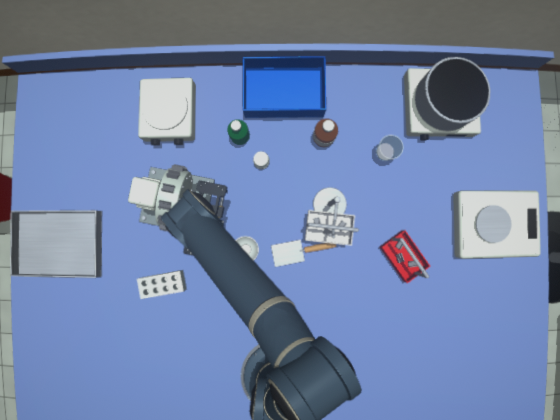

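```bash
python3 -c "
from cell import job
print(job.sign_off())"
```

```text
the job is handed in; nothing more can be done
None
```

The basket hangs released on the hook. The drum is held still by the crank at 223.8°, where I measured the heavy side to be straight down. The job was handed in at about 32 s.

- **Basket:** on the first try its end wall knocked the hook and the basket tilted in the grip. I set it down on the bench in a clear spot near where it had stood, gripped it again and hung it. The side and wrist pictures after letting go show it level in the trough. The hook sits within about 2 mm of the handle's middle.
- **Drum:** I turned it clockwise from about -2° to about 350°, measuring the push every 20°, then back to 224°.
    - **Fit:** fitting the push in both directions puts the heavy side down at 223.7° ± 2°. It gives 5.4 N mean friction and a 4.2 N weight effect at the crank, which matches the stated ranges.
    - **Lag:** near the end of the forward turn, where the push was greatest, the arm lagged about 8° and its sideways force rose to about 11 N. I used the measured angles, so this did not upset the fit.
- **Final check:** the crank was gripped at an opening of about 17 mm with 50 N and the joints were at rest. The residual force was about 5 N. In the last pictures the other things on the bench stand where they were. I saw no failed or conflicting readings.

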